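Hook the carton of pipe fittings forward on the garage rack

TASK

The open carton of pipe fittings has slid in under the top tier of the wire rack: lift the small paint tin from in front of it and stand it upright on the bench, then reach in with the hook, drop its point inside the carton's front wall and draw the carton forward until its front is flush with the front edge of the lower shelf and square to it. Lay the hook back down on the bench. Move the carton with the hook alone, never with the gripper, and leave everything else where it is, without tipping or knocking over anything.

Things in the scene. Friction and masses are not known exactly. Their poses are not given: they have to be found in the camera images.
- rack: stepped two-tier dark wire rack, fixed on the bench, open at front and back. Origin: middle of the lower shelf's front edge, at bench level; x points into the rack, away from the robot, y left along the front edge. Lower shelf: grey board 580 wide, 360 deep, top 60 mm above the bench. Three cartons/totes stand on it side by side about 180 mm apart, the open one at any of the three places
- tier_front (a point): middle of the front edge of the rack's upper wire tier, at its underside: 100 mm behind the lower shelf's front edge, 212 mm above the bench; tier top 223 mm, two pipes along its rear up to 243 mm. It covers everything farther back; its only posts (18 dia.) stand at y = +-280 mm. The fronts of the three cartons/totes start 25 to 50 mm in behind it
- shelf_front (a point): middle of the lower shelf's front edge, on its top face (60 mm above the bench); axes as the rack's
- carton: the carton to draw forward: the only open-topped one of the three, cardboard, 120 deep (x) by 140 wide (y), about 0.4 to 0.85 kg, free to slide. White pipe fittings, fixed in it, fill its rear half; the 40 mm just behind the front wall are clear down to its floor (4 mm thick). Rear wall 100 mm high. Origin: centre of its underside. Starts skewed up to 17 degrees to the shelf
- carton_lip (a point): middle of the top edge of the carton's front wall (the one at -x, facing the robot), on its outer face. The front wall is cut down to 70 mm high and 5 mm thick; the side walls slope up behind it from 70 to 100 mm. Axes as the carton's
- hook: draw hook, 230 mm long, 0.28 kg. Light wooden handle 120 long (x) by 24 wide (y) by 28 high (z); a 9 mm steel bar leaves its front end (+x), cranks up, runs level and turns straight down to a blunt point level with the handle's underside. It lies on handle and point, so the point already faces down. Origin: middle of the handle's underside; x towards the point, z up. Balances about 47 mm ahead of the origin
- hook_point (a point): lowest end of the hook's downturned point, on its axis, 165 mm ahead of the hook's origin. The bar runs level from 86 to 165 mm ahead of the origin, its underside 40 mm and its top 50 mm above the point's end
- tin: small round paint tin, 54 dia., 90 high, 0.3 kg, standing on the front strip of the lower shelf in front of the open carton, in its way. Origin: centre of its underside
- closed_carton: taped-shut carton, 120 deep, 138 wide, 105 high, on the lower shelf beside the open one; leave it. Origin: centre of underside
- lidded_tote: plastic tote with a white lid and grey front latch, 127 deep, 138 wide, 95 high, on the lower shelf; leave it. Origin: centre of underside
- jar: glass jar, 48 dia., 75 high, on the front strip of the lower shelf in front of the closed carton; leave it. Origin: centre of underside
- mug: white mug, 76 dia. plus handle (at its +y), 90 high, on the bench; leave it. Origin: centre of underside
- glue: white glue bottle, 52 dia., 150 high, on the bench; leave it. Origin: centre of underside
- tape: roll of tape lying flat, 100 dia., 25 high, beside the rack; leave it. Origin: centre of underside
- parts_tray: black divided parts tray, 100 (x) by 150 (y) by 35 high, beside the rack; leave it. Origin: centre of underside
Not all that is in view belongs to the job. Of the things shaped like the hook, the wooden one is meant.

How it is judged:
By the outcome, as a careful person would: the job done as asked, in the order asked, and still so for the second after the job is handed in, with the robot touching nothing.
It also fails if it takes over 72 s, if anything falls off the work surface, if the arm or the gripper's body presses on something with over 40 N, if the wrist force passes 120 N, or if a joint passes its speed limit or range.

ROBOT

A 6-joint arm with a two-finger parallel gripper is mounted at the origin on the work surface. World frame = base frame: x ahead of the robot, y to its left, z up, the work surface at z = 0. Lengths are in m, angles in rad, forces in N, time in s.
With the tool pointing down it reaches from about 0.25 to 0.8 m from the base axis. Payload 8.5 kg.
Tool frame: the origin (TCP) lies on the centre line of the jaws, within the pads' length; the fingertips stand 14 mm ahead of it and the grasp point (between the pads) lies 5 mm behind it; x points along the fingers, y is the direction in which the jaws open and shut, and the axes are right-handed (so a half turn about x gives the same grasp; the last joint's range is limited). The gripper opens to 85 mm and grips with 20 to 120 N. Pads are 22 mm wide; open, the fingers measure 114 mm over their backs; the gripper's body (76 mm by 85 mm) begins 54 mm behind the grasp point. The pads swing forward as they close: fully open they stand 13 mm farther back than shut.
Start: joints at [1.296, 0.238, -0.013, 1.319, 0, 1.571], TCP at [0.142, 0.505, 0.245] pointing down, gripper open.
Joint ranges: [-2.66, 2.66], [-1.03, 1.9], [-1.14, 1.46], [-1.82, 2.27], [-1.45, 1.34], [-3.14, 3.14]. Speed limits (rad/s): [2.22, 2.22, 2.79, 3.14, 3.14, 3.14].

INTERFACE

Orientations are given as a unit quaternion [x, y, z, w].
In Python, from cell import arm, capture, camera_model gives the robot as it stands.
- The arm moves only by the tool play_rows, never from a script. Its argument "steps" is a list of rows, each a list of 5 numbers: the closure, from 0 (fully open) to 1 (shut), then the shift along the world's x, y, z in units of 20 mm (1.0 is 20 mm), then the turn about the world's z in units of 0.1 rad (1.0 is 0.1 rad). A call has 1 to 5 rows; each row shifts and turns the pose as measured when the row begins; what a row does not reach is not made up. A row lasts 1/12 s, in which the tool goes at most 41.7 mm and 7.16 degrees, less where a joint would pass 70% of its speed; a pose out of reach is approached as far as the arm can. A call with a number of a shift or a turn outside -1 to 1 is refused whole. A call with a gripper value outside its range is refused whole. The fingers move at their own pace and stop on an object; "squeeze" is the grip in N (left out, the last holds). Time passes only in rows, so rows that do not move let the fingers close. It gives the time, the measured TCP pose, the force and the opening at its end, in the units of the state.
- arm.state(): the state, without advancing time (a new reading comes with each control period).
- capture(name): name is "side" or "top" or "wrist"; returns the picture (400x640x3 uint8, red, green, blue); there is no depth.
- camera_model(name): a dict with "camera_matrix" (3x3 intrinsics, pixels), "distortion" ([k1, k2, p1, p2, k3] as OpenCV has them; the pictures are not rectified), "xyz" and "attitude" of the camera in the world. Camera axes: x right, y down, z forward; pixel columns grow to the right and rows downward; lengths in m; the calibration is good to about 2 mm. A picture is of the moment at which its call begins: read the wrist's pose just before it. camera_model takes no time and is no camera call; for the wrist camera it gives the pose at the moment of the call.
- arm.finish_job(): hands the job in, once; it reports no verdict.
The state is a dict: "t": time; "joint_pos": joint angles; "qvel": joint speeds; "tau": joint torques, N m; "ee_pos": TCP position; "orientation": TCP orientation; "force": force on the tool from outside, world axes, zero at the start; "torque": the same for the moment, N m; "finger_gap": opening from 0.0 (shut) to 1.0 (fully open).
Only numpy, scipy, OpenCV 4.12 (cv2) and the standard library are available. Lean on these libraries where they do the work, as an engineer would, in place of code of your own. Each camera call takes 0.05 s, during which the arm holds its last target.

## Working session

There is one attempt and no reset: what is moved stays moved. The work goes in short steps, Python scripts to look and compute and a tool call to move; the robot and the scene stay as the last step left them, time stands still between calls to the robot, and variables do not carry over. Pictures are saved under pics/ and viewed, and the job is handed in when it is done.

Besides the shell and the picture viewer there is one more tool, called after ">>>" as a command line: name --pt "numbers of a row" for each row, then --argument value for the rest. play_rows: Moves the arm, as the interface text tells. Shifts and turns lie within -1 to 1; 1 stands for 20 mm of shift or 0.1 rad of turn. Its arguments: {"type":"object","properties":{"steps":{"type":"array","items":{"type":"array","items":{"type":"number","minimum":-1,"maximum":1}}},"squeeze":{"type":"number"}},"required":["steps"]}

```bash
mkdir -p pics; ls
cat > h.py <<'E'
import numpy as np, cv2
from scipy.spatial.transform import Rotation as R
from cell import arm,capture,camera_model
def snap(n,f):
    m=camera_model(n); im=capture(n); cv2.imwrite('pics/'+f+'.png',im[:,:,::-1]); np.savez('pics/'+f+'.npz',K=m['camera_matrix'],d=m['distortion'],t=m['xyz'],q=m['attitude']); return im
def load(f):
    return cv2.imread('pics/'+f+'.png')[:,:,::-1], np.load('pics/'+f+'.npz')
def Rm(m):
    q=np.array(m['q'],float); return R.from_quat(q).as_matrix() if q.size==4 else q.reshape(3,3)
def ray(m,px):
    p=cv2.undistortPoints(np.array(px,float).reshape(-1,1,2),np.array(m['K'],float),np.array(m['d'],float)).reshape(-1,2)
    d=np.c_[p,np.ones(len(p))]@Rm(m).T
    return np.array(m['t'],float),d
def onz(m,px,z):
    o,d=ray(m,px); s=(z-o[2])/d[:,2]; return o+s[:,None]*d
def proj(m,P):
    r=Rm(m).T; t=-r@np.array(m['t'],float)
    return cv2.projectPoints(np.array(P,float).reshape(-1,1,3),cv2.Rodrigues(r)[0],t,np.array(m['K'],float),np.array(m['d'],float))[0].reshape(-1,2)
def tri(m1,p1,m2,p2):
    o1,d1=ray(m1,p1);o2,d2=ray(m2,p2);out=[]
    for a,b in zip(d1,d2):
        A=np.c_[a,-b];s=np.linalg.lstsq(A,o2-o1,rcond=None)[0];x=o1+s[0]*a;y=o2+s[1]*b;out.append(np.r_[(x+y)/2,np.linalg.norm(x-y)])
    return np.array(out)
E
python3 - <<'E'
from h import *
for n in('side','top','wrist'):
    snap(n,n+'0'); m=camera_model(n); print(n,m['xyz'],m['attitude'],m['camera_matrix'])
print(arm.state())
E
```

```text
pics
side [ 0.40755065 -1.18030864  1.1000408 ] [ 0.90235814 -0.03068091  0.01961046 -0.42944603] [[504.6427875    0.         306.9559907 ]
 [  0.         504.6427875  198.32878855]
 [  0.           0.           1.        ]]
top [0.3310969  0.01136493 1.7394599 ] [-0.70187023  0.71031424 -0.04433268  0.02943578] [[460.88911779   0.         322.9857088 ]
 [  0.         460.88911779 204.14301166]
 [  0.           0.           1.        ]]
wrist [0.06668431 0.5261406  0.37393279] [0.78734262 0.59650934 0.09387557 0.12432048] [[296.99774401   0.         319.44179869]
 [  0.         296.99774401 198.29301938]
 [  0.           0.           1.        ]]
{'t': 0.15, 'joint_pos': array([ 1.29597569e+00,  2.38641339e-01, -1.40633270e-02,  1.31920421e+00,
       -2.15727458e-05,  1.57080564e+00]), 'qvel': array([-0.00115029, -0.00083383,  0.00186587, -0.00037683, -0.0019381 ,
       -0.00041973]), 'tau': array([ 1.08073225e-03, -5.39079523e+01,  3.46597588e+01,  1.43879332e-02,
        4.53945574e-05,  1.01436120e-05]), 'ee_pos': array([0.14239407, 0.50500085, 0.2448251 ]), 'orientation': array([ 0.09647085,  0.70048739, -0.09725221,  0.70039474]), 'force': array([0.80084175, 0.57583362, 0.35755085]), 'torque': array([-0.03430663,  0.00840191, -0.02838502]), 'finger_gap': 0.9936891069544411}
```

View pics/top0.png

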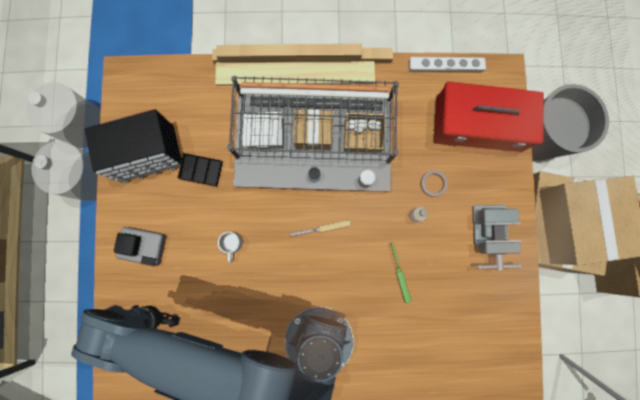

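View pics/side0.png

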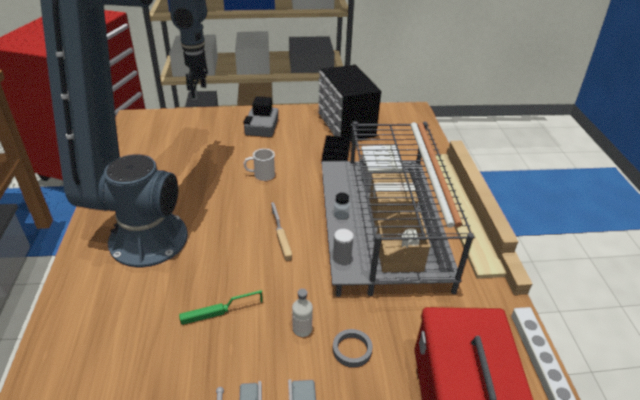

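View pics/wrist0.png

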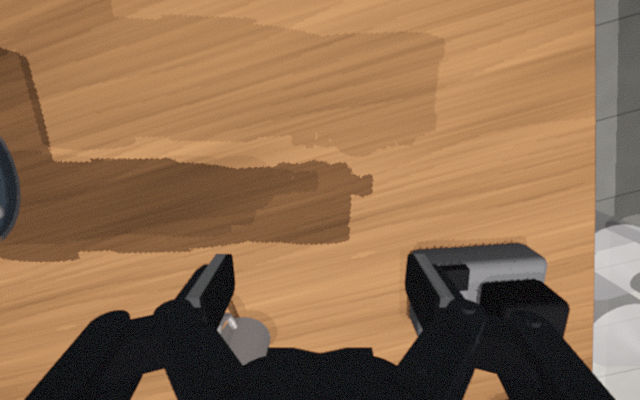

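Run:
```python
from h import *
im,m=load('top0'); cv2.imwrite('pics/t0z.png',cv2.resize(im[65:265,215:415,::-1],None,fx=3,fy=3,interpolation=cv2.INTER_CUBIC))
im,m=load('side0'); cv2.imwrite('pics/s0z.png',cv2.resize(im[110:310,250:480,::-1],None,fx=3,fy=3,interpolation=cv2.INTER_CUBIC))
```

```text
(no output)
```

View pics/t0z.png

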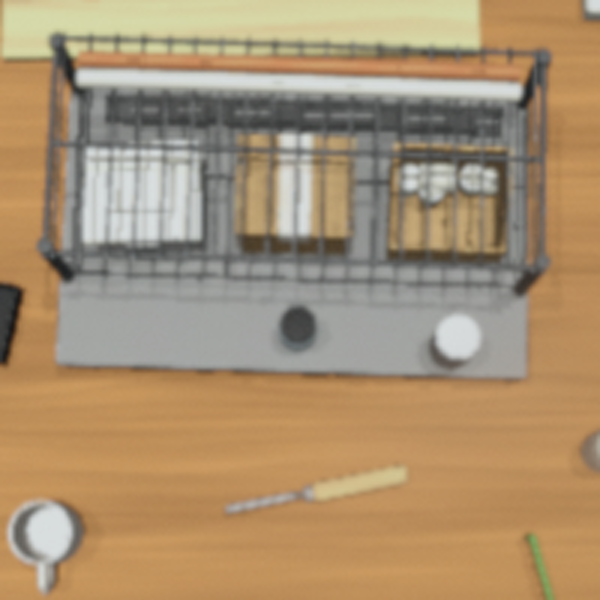

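View pics/s0z.png

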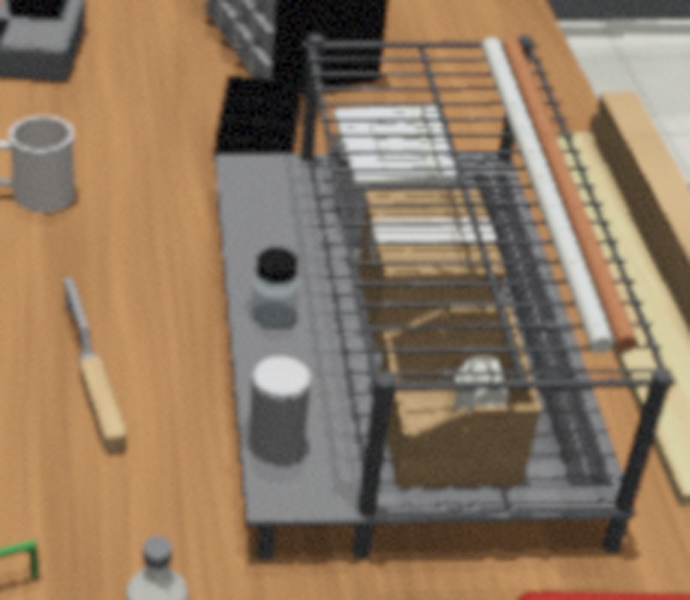

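Run:
```python
from h import *
np.set_printoptions(precision=4,suppress=True)
im,m=load('top0'); _,ms=load('side0')
z=lambda L:[(215+u/3-.33,65+v/3-.33) for u,v in L]
zs=lambda L:[(250+u/3-.33,110+v/3-.33) for u,v in L]
print('shelf front L,R',onz(m,z([(57,364),(526,377)]),.06))
print('tier front posts',onz(m,z([(45,245),(542,262)]),.223))
print('tin top',onz(m,z([(457,337)]),.15), onz(ms,zs([(281,377)]),.15), onz(ms,zs([(279,445)]),.06))
print('jar top',onz(m,z([(298,326)]),.135))
print('handle ends top z28',onz(m,z([(315,493),(405,473)]),.028),'bar tip',onz(m,z([(229,510)]),.05))
print('side handle',onz(ms,zs([(88,360),(116,438)]),.028),onz(ms,zs([(69,285)]),.045))
print('mug',onz(m,z([(48,531)]),.09),'glue',onz(m,[(419,212)],.15))
print('carton top front, ', onz(m,z([(390,250),(503,258)]),.06),onz(m,z([(390,250),(503,258)]),.13), 'rear',onz(m,z([(392,146),(507,152)]),.16))
print('side rear right top corner',onz(ms,zs([(543,402)]),.16),'front right bottom',onz(ms,zs([(397,487),(525,480)]),.06),'front right lip',onz(ms,zs([(391,432)]),.13))
h,w=im.shape[:2]
print(proj(m,[[.64,0,.06]]))
```

```text
shelf front L,R [[ 0.5775  0.3024  0.06  ]
 [ 0.5554 -0.2735  0.06  ]]
tier front posts [[ 0.6882  0.2889  0.223 ]
 [ 0.6638 -0.2678  0.223 ]]
tin top [[ 0.5913 -0.1786  0.15  ]] [[ 0.5886 -0.1809  0.15  ]] [[ 0.5918 -0.1799  0.06  ]]
jar top [[0.6085 0.0067 0.135 ]]
handle ends top z28 [[ 0.4175 -0.0124  0.028 ]
 [ 0.441  -0.1244  0.028 ]] bar tip [[0.3969 0.0931 0.05  ]]
side handle [[ 0.414  -0.0142  0.028 ]
 [ 0.4381 -0.1293  0.028 ]] [[0.3968 0.0889 0.045 ]]
mug [[0.3727 0.3066 0.09  ]] glue [[ 0.4662 -0.358   0.15  ]]
carton top front,  [[ 0.716  -0.1087  0.06  ]
 [ 0.7049 -0.2492  0.06  ]] [[ 0.6999 -0.1037  0.13  ]
 [ 0.6893 -0.2383  0.13  ]] rear [[ 0.8182 -0.1063  0.16  ]
 [ 0.8104 -0.2422  0.16  ]]
side rear right top corner [[ 0.8171 -0.2392  0.16  ]] front right bottom [[ 0.6946 -0.2411  0.06  ]
 [ 0.8165 -0.2408  0.06  ]] front right lip [[ 0.6822 -0.2379  0.13  ]]
[[315.694  168.3816]]
```

>>> play_rows --pt "0 0.65 -1 0 0.5" --pt "0 0.65 -1 0 0.5" --pt "0 0.65 -1 0 0.5" --pt "0 0.65 -1 0 0.5" --pt "0 0.65 -1 0 0.5" --squeeze 40

```text
t: 0.57
ee_pos: [0.2068, 0.4042, 0.2424]
orientation: [0.002, 0.708, -0.005, 0.707]
force: [0.5, 0.9, -0.8]
finger_gap: 0.998
```

Run:
```python
from h import *
np.set_printoptions(precision=4,suppress=True)
s=arm.state();print(s['joint_pos'],s['ee_pos']);m=camera_model('wrist')
A=R.from_quat(s['orientation']).as_matrix();print(A);C=R.from_quat(m['attitude']).as_matrix()
print('cam in tool',A.T@(np.array(m['xyz'])-s['ee_pos']));print(A.T@C); print('camdir',C[:,2])
```

```text
[ 1.0979  0.1207 -0.1693  1.2846 -0.0001  1.1076] [0.2068 0.4042 0.2424]
[[-0.0017  0.0097  1.    ]
 [-0.0034  0.9999 -0.0097]
 [-1.     -0.0034 -0.0016]]
cam in tool [-0.1291 -0.0005 -0.0787]
[[-0.0008 -0.3079  0.9514]
 [ 1.      0.0003  0.001 ]
 [-0.0006  0.9514  0.3079]]
camdir [ 0.3064 -0.0053 -0.9519]
```

>>> play_rows --pt "0 0.6 -1 0.1 0" --pt "0 0.6 -1 0.1 0" --pt "0 0.6 -1 0 0" --pt "0 0.6 -1 0 0" --pt "0 0.6 -1 0 0"

```text
t: 0.98
ee_pos: [0.2685, 0.2984, 0.2456]
orientation: [-0.0, 0.708, -0.003, 0.706]
force: [0.9, -0.1, -0.2]
finger_gap: 1.0
```

>>> play_rows --pt "0 0.6 -1 0 0" --pt "0 0.6 -1 0 0" --pt "0 0.6 -1 0 0" --pt "0 0.6 -1 0 0" --pt "0 0.6 -1 0 0"

```text
t: 1.4
ee_pos: [0.3298, 0.1926, 0.2453]
orientation: [-0.001, 0.708, -0.003, 0.706]
force: [0.7, -0.4, 0.9]
finger_gap: 1.002
```

>>> play_rows --pt "0 0.6 -1 0 0" --pt "0 0.6 -1 0 0" --pt "0 0.6 -1 0 0" --pt "0 0.6 -1 0 0" --pt "0 0.6 -1 0 0"

```text
t: 1.82
ee_pos: [0.3913, 0.0866, 0.245]
orientation: [-0.001, 0.708, -0.003, 0.706]
force: [1.0, 0.9, -0.1]
finger_gap: 1.004
```

>>> play_rows --pt "0 0.6 -1 0 0" --pt "0 0.6 -1 0 0" --pt "0 0.6 -1 0 0" --pt "0 0.6 -1 0 0" --pt "0 0.6 -1 0 0"

```text
t: 2.23
ee_pos: [0.4528, -0.0195, 0.2445]
orientation: [-0.0, 0.709, -0.003, 0.706]
force: [0.1, 0.8, 0.4]
finger_gap: 1.001
```

>>> play_rows --pt "0 0.6 -1 0 0" --pt "0 0.6 -1 0 0" --pt "0 0.6 -1 0 0" --pt "0 0.6 -1 0 0" --pt "0 0.6 -1 0 0"

```text
t: 2.65
ee_pos: [0.5144, -0.1254, 0.2434]
orientation: [0.0, 0.709, -0.004, 0.705]
force: [0.3, -0.3, -0.2]
finger_gap: 1.001
```

>>> play_rows --pt "0 0.5 -1 0 0" --pt "0 0.3 -1 0 0" --pt "0 0 -0.5 0 0" --pt "0 0 0 0 0"

```text
t: 2.98
ee_pos: [0.5323, -0.1814, 0.2412]
orientation: [0.001, 0.71, -0.005, 0.704]
force: [-0.8, 0.0, 0.4]
finger_gap: 0.996
```

Run:
```python
from h import *
snap('wrist','w1'); print(arm.state()['ee_pos'])
```

```text
[ 0.5321154  -0.18052565  0.24116467]
```

View pics/w1.png

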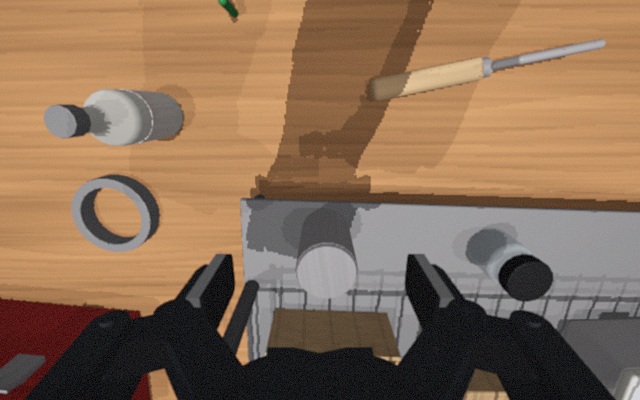

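Run:
```python
from h import *
np.set_printoptions(precision=4,suppress=True)
im,m=load('w1'); cv2.imwrite('pics/w1z.png',cv2.resize(im[180:380,230:420,::-1],None,fx=4,fy=4,interpolation=cv2.INTER_CUBIC)[:600,:760])
print('tin',onz(m,[(327,272)],.15)); print('hook tip',onz(m,[(604,43)],.045))
print('handle rear/front',onz(m,[(372,91),(487,68)],.02))
print('carton bottom edge',onz(m,[(274,311),(386,313)],.06))
print('shelf front',onz(m,[(243,199),(600,207)],.06))
```

```text
tin [[ 0.5896 -0.1761  0.15  ]]
hook tip [[0.3961 0.1034 0.045 ]]
handle rear/front [[ 0.4401 -0.1233  0.02  ]
 [ 0.4168  0.0017  0.02  ]]
carton bottom edge [[ 0.6999 -0.2405  0.06  ]
 [ 0.7036 -0.1003  0.06  ]]
shelf front [[ 0.5528 -0.2667  0.06  ]
 [ 0.5647  0.1314  0.06  ]]
```

View pics/w1z.png

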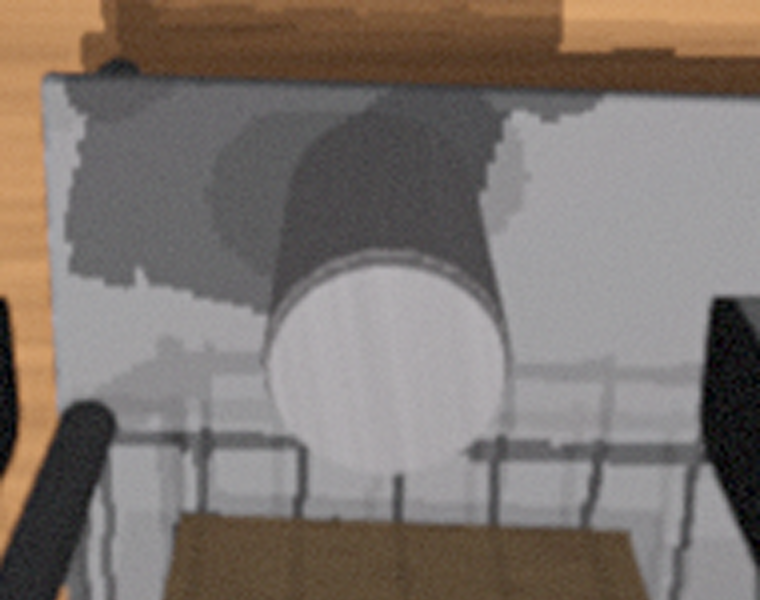

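>>> play_rows --pt "0 1 0.1 0 0" --pt "0 1 0 0 0" --pt "0 0.75 0 0 0" --pt "0 0 0 0 0"

```text
t: 3.37
ee_pos: [0.586, -0.1746, 0.2419]
orientation: [0.002, 0.711, -0.004, 0.704]
force: [-0.6, -0.0, -0.3]
finger_gap: 0.998
```

>>> play_rows --pt "0 0 0 -0.8 0" --pt "0 0 0 -0.8 0" --pt "0 0 0 -0.8 0" --pt "0 0 0 -0.8 0" --pt "0 0 0 -0.8 0"

```text
t: 3.78
ee_pos: [0.5843, -0.1686, 0.1637]
orientation: [0.0, 0.709, -0.002, 0.705]
force: [-0.2, 0.5, 0.4]
finger_gap: 0.997
```

>>> play_rows --pt "0 0.3 -0.45 -0.6 0" --pt "0 0 0 -0.7 0" --pt "0 0 0 -0.7 0" --pt "0 0 0 -0.4 0" --pt "0 0 0 0 0"

```text
t: 4.2
ee_pos: [0.5869, -0.175, 0.1117]
orientation: [-0.001, 0.71, -0.0, 0.704]
force: [-0.4, 0.8, -1.3]
finger_gap: 0.999
```

>>> play_rows --pt "0.1 0.1 -0.1 0.1 0" --pt "0.2 0 0 0 0" --pt "0.3 0 0 0 0" --pt "1 0 0 0 0" --pt "1 0 0 0 0"

```text
t: 4.62
ee_pos: [0.5901, -0.1776, 0.1169]
orientation: [-0.001, 0.709, -0.001, 0.705]
force: [-0.7, 0.4, -3.4]
finger_gap: 0.62
```

>>> play_rows --pt "1 0 0 0 0" --pt "1 0 0 0 0" --pt "1 0 0 0 0"

```text
t: 4.87
ee_pos: [0.59, -0.1775, 0.1171]
orientation: [-0.001, 0.709, -0.001, 0.705]
force: [0.5, 0.7, -2.0]
finger_gap: 0.623
```

>>> play_rows --pt "1 0 0 0.5 0" --pt "1 0 0 0.8 0" --pt "1 0 0 0.8 0" --pt "1 -0.5 0 0 0" --pt "1 -0.8 0 0 0"

```text
t: 5.28
ee_pos: [0.5642, -0.1772, 0.1608]
orientation: [-0.001, 0.71, -0.0, 0.704]
force: [-0.8, 0.6, -2.8]
finger_gap: 0.627
```

>>> play_rows --pt "1 -0.9 0 0 0" --pt "1 -0.9 0 0 0" --pt "1 -0.9 0.4 0 0" --pt "1 -0.6 0.8 0 0" --pt "1 -0.2 0.9 0 0"

```text
t: 5.7
ee_pos: [0.4855, -0.1362, 0.1598]
orientation: [-0.0, 0.71, -0.002, 0.704]
force: [0.4, 0.0, -2.2]
finger_gap: 0.624
```

>>> play_rows --pt "1 0 0.9 0 0" --pt "1 0 0.9 0 0" --pt "1 0 0.9 0 0" --pt "1 0 0.9 0 0" --pt "1 0 0.9 0 0"

```text
t: 6.12
ee_pos: [0.4775, -0.0431, 0.159]
orientation: [0.001, 0.711, -0.003, 0.703]
force: [1.6, -0.3, -3.8]
finger_gap: 0.626
```

>>> play_rows --pt "1 0 0.9 0 0" --pt "1 0 0.9 0 0" --pt "1 0 0.9 0 0" --pt "1 0 0.9 0 0" --pt "1 0 0.9 0 0"

```text
t: 6.53
ee_pos: [0.4719, 0.0503, 0.158]
orientation: [0.001, 0.712, -0.003, 0.702]
force: [0.5, -0.2, -2.5]
finger_gap: 0.624
```

>>> play_rows --pt "1 0 0.9 0 0" --pt "1 0 0.9 0 0" --pt "1 0 0.9 0 0" --pt "1 0 0.9 0 0" --pt "1 0 0.9 -0.3 0"

```text
t: 6.95
ee_pos: [0.4672, 0.1431, 0.1517]
orientation: [0.001, 0.712, -0.004, 0.702]
force: [1.5, -0.4, -2.4]
finger_gap: 0.621
```

>>> play_rows --pt "1 0 0.8 -0.5 0" --pt "1 0 0.5 -0.7 0" --pt "1 0 0 -0.8 0" --pt "1 0 0 -0.8 0" --pt "1 0 0 -0.6 0"

```text
t: 7.37
ee_pos: [0.4643, 0.173, 0.0823]
orientation: [0.0, 0.71, -0.001, 0.704]
force: [-0.4, 0.4, -2.5]
finger_gap: 0.622
```

>>> play_rows --pt "1 0 0 -0.4 0" --pt "1 0 0 0 0"

```text
t: 7.53
ee_pos: [0.4613, 0.1718, 0.0715]
orientation: [-0.0, 0.712, -0.002, 0.702]
force: [-0.7, -0.6, -3.3]
finger_gap: 0.623
```

>>> play_rows --pt "1 0 0 -0.35 0" --pt "1 0 0 -0.25 0" --pt "1 0 0 0 0"

```text
t: 7.78
ee_pos: [0.461, 0.1712, 0.0593]
orientation: [-0.0, 0.711, -0.002, 0.703]
force: [-0.0, -0.6, -3.4]
finger_gap: 0.623
```

>>> play_rows --pt "1 0 0 -0.12 0" --pt "1 0 0 0 0"

```text
t: 7.95
ee_pos: [0.4614, 0.1711, 0.0572]
orientation: [0.0, 0.711, -0.002, 0.703]
force: [0.8, 0.4, -2.9]
finger_gap: 0.624
```

Release (gradually) and rise.

>>> play_rows --pt "0.3 0 0 -0.03 0" --pt "0.2 0 0 0 0" --pt "0 0 0 0 0" --pt "0 0 0 0 0" --pt "0 0 0 0 0"

```text
t: 8.37
ee_pos: [0.4633, 0.1718, 0.0586]
orientation: [0.001, 0.71, -0.001, 0.705]
force: [0.2, 0.1, 0.5]
finger_gap: 1.002
```

>>> play_rows --pt "0 0 0 0.6 0" --pt "0 0 0 0.9 0" --pt "0 0 0 1 0" --pt "0 0 0 1 0" --pt "0 0 0 1 0"

```text
t: 8.78
ee_pos: [0.4604, 0.1708, 0.1485]
orientation: [-0.0, 0.712, -0.002, 0.702]
force: [0.2, 0.2, -0.3]
finger_gap: 1.004
```

>>> play_rows --pt "0 -0.1 -0.5 0 1" --pt "0 -0.1 -0.5 0 1" --pt "0 -0.1 -0.5 0 1" --pt "0 -0.1 -0.5 0 1" --pt "0 -0.1 -0.5 0 1"

```text
t: 9.2
ee_pos: [0.4537, 0.1219, 0.1549]
orientation: [-0.182, 0.684, 0.18, 0.683]
force: [0.4, -0.3, -0.8]
finger_gap: 1.001
```

>>> play_rows --pt "0 -0.1 -0.5 0 1" --pt "0 -0.1 -0.5 0 1" --pt "0 -0.1 -0.5 0 1" --pt "0 -0.1 -0.5 0 1" --pt "0 -0.1 -0.5 0 1"

```text
t: 9.62
ee_pos: [0.4434, 0.0697, 0.156]
orientation: [-0.354, 0.613, 0.352, 0.613]
force: [0.0, 0.2, 0.9]
finger_gap: 1.0
```

>>> play_rows --pt "0 -0.1 -0.6 0 1" --pt "0 -0.1 -0.6 0 1" --pt "0 -0.1 -0.6 0 1" --pt "0 -0.1 -0.6 0 1" --pt "0 -0.1 -0.6 0 1"

```text
t: 10.03
ee_pos: [0.4331, 0.0073, 0.1569]
orientation: [0.502, -0.499, -0.499, -0.501]
force: [-0.7, -0.4, 0.8]
finger_gap: 1.002
```

```bash
cat >> h.py <<'E'
def yaw():
    A=R.from_quat(arm.state()['orientation']).as_matrix(); return np.arctan2(A[1,2],A[0,2])
E
python3 - <<'E'
from h import *
s=arm.state();print(s['ee_pos'],yaw(),s['joint_pos'])
E
```

```text
[0.43305683 0.00727546 0.15693652] 1.571628337992656 [ 1.72749189e-02  1.29972255e-01 -3.87146121e-01  1.04863901e+00
 -7.04489798e-04 -1.55435676e+00]
```

>>> play_rows --pt "0 -0.2 -0.7 0 0.8" --pt "0 -0.2 -0.7 0 0.8" --pt "0 -0.1 -0.5 0 0.2" --pt "0 0 0 0 0"

```text
t: 10.37
ee_pos: [0.4224, -0.0339, 0.1577]
orientation: [0.548, -0.447, -0.545, -0.45]
force: [0.4, -0.0, -0.8]
finger_gap: 0.998
```

Run:
```python
from h import *
s=arm.state();print(s['ee_pos'],yaw()); snap('wrist','w2'); snap('top','t2')
```

```text
[ 0.42238956 -0.03386605  0.15768848] 1.766681682973787
```

View pics/w2.png

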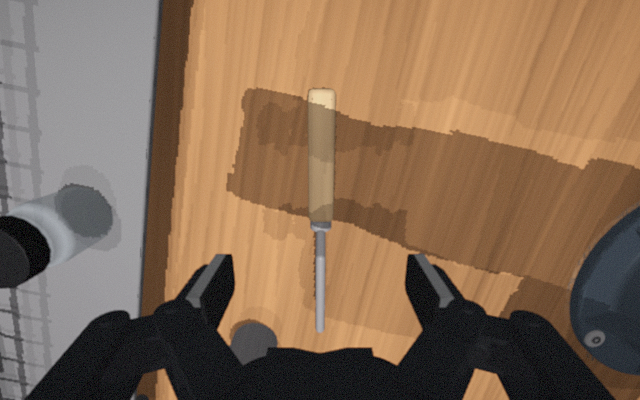

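View pics/t2.png

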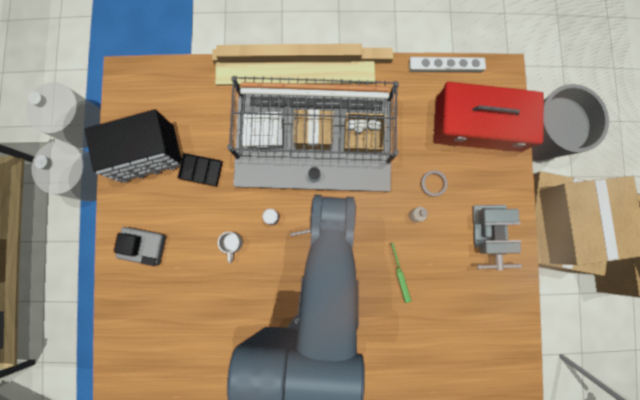

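Run:
```python
from h import *
np.set_printoptions(precision=4,suppress=True)
im,m=load('w2'); r,f=onz(m,[(321.5,91),(320.5,222)],.028); t=onz(m,[(320,325)],.05)[0]
print(r,f,t,np.linalg.norm(f-r)); d=(f-r)[:2];d/=np.linalg.norm(d); print(np.arctan2(d[1],d[0]),np.arctan2(*(t-r)[[1,0]])); print('g35',r[:2]+d*.095, f[:2]-d*.025)
```

```text
[ 0.4389 -0.1206  0.028 ] [ 0.4169 -0.0066  0.028 ] [0.3978 0.0909 0.05  ] 0.11611993612643969
1.7613736719394666 1.7626673726988562
g35 [ 0.4209 -0.0273] [ 0.4217 -0.0311]
```

>>> play_rows --pt "0 0 0.1 -0.9 0" --pt "0 0 0.1 -0.9 0" --pt "0 0 0 -0.9 0" --pt "0 0 0 -0.9 0" --pt "0 0 0 -0.8 0"

```text
t: 10.88
ee_pos: [0.4271, -0.0258, 0.0706]
orientation: [0.55, -0.446, -0.541, -0.454]
force: [-0.6, -1.1, -0.8]
finger_gap: 0.998
```

>>> play_rows --pt "0.2 0 0 -0.7 0" --pt "0.3 0 0 -0.5 0" --pt "0.3 0 0 0 0"

```text
t: 11.13
ee_pos: [0.426, -0.0233, 0.0429]
orientation: [0.548, -0.447, -0.542, -0.454]
force: [-0.6, -0.0, 1.1]
finger_gap: 0.699
```

>>> play_rows --pt "0.3 -0.25 -0.35 -0.2 0" --pt "0.3 0 0 -0.6 0" --pt "0.3 0 0 -0.4 0" --pt "0.3 0 0 0 0"

```text
t: 11.47
ee_pos: [0.4216, -0.0299, 0.0191]
orientation: [0.549, -0.446, -0.541, -0.454]
force: [-0.0, 0.6, -0.1]
finger_gap: 0.706
```

Run:
```python
from h import *
s=arm.state();print(s['ee_pos'],yaw(),s['force'])
```

```text
[ 0.42156897 -0.0298501   0.0191033 ] 1.7606875450546984 [-0.0429635   0.56171936 -0.08083371]
```

>>> play_rows --pt "0.6 0 0 0 0" --pt "1 0 0 0 0" --pt "1 0 0 0 0" --pt "1 0 0 0 0" --pt "1 0 0 0 0" --squeeze 80

```text
t: 11.88
ee_pos: [0.4222, -0.0302, 0.021]
orientation: [0.549, -0.446, -0.541, -0.455]
force: [0.1, 0.3, -2.9]
finger_gap: 0.259
```

>>> play_rows --pt "1 0 0 0 0" --pt "1 0 0 0 0"

```text
t: 12.05
ee_pos: [0.4222, -0.0302, 0.0212]
orientation: [0.549, -0.446, -0.541, -0.455]
force: [-0.1, -0.1, -2.1]
finger_gap: 0.263
```

>>> play_rows --pt "1 0 0 0.6 0" --pt "1 0 0 1 0" --pt "1 0 -0.1 1 0" --pt "1 0 -0.3 1 -0.3" --pt "1 0 -0.4 1 -0.8"

```text
t: 12.47
ee_pos: [0.4176, -0.0453, 0.1124]
orientation: [0.521, -0.477, -0.518, -0.482]
force: [0.3, 0.3, -2.4]
finger_gap: 0.262
```

>>> play_rows --pt "1 0 -0.4 1 -1" --pt "1 0 -0.4 0.8 -1" --pt "1 0 -0.4 0.4 -1" --pt "1 0 -0.4 0 -1" --pt "1 0 -0.4 0 -1"

```text
t: 12.88
ee_pos: [0.4186, -0.087, 0.1631]
orientation: [-0.382, 0.594, 0.375, 0.6]
force: [-0.1, 0.6, -3.6]
finger_gap: 0.267
```

>>> play_rows --pt "1 -0.2 -0.4 0 -1" --pt "1 -0.2 -0.4 0 -1" --pt "1 -0.2 -0.4 0 -1" --pt "1 -0.1 -0.4 0 -1" --pt "1 0 -0.4 0 -1"

```text
t: 13.3
ee_pos: [0.4033, -0.1288, 0.1632]
orientation: [-0.214, 0.673, 0.206, 0.677]
force: [-0.2, -0.8, -2.8]
finger_gap: 0.265
```

Run:
```python
from h import *
s=arm.state();print(s['ee_pos'],yaw(),s['force'])
```

```text
[ 0.40327624 -0.12879035  0.16317084] 0.60318462373202 [-0.23491676 -0.75338335 -2.7727814 ]
```

>>> play_rows --pt "1 0 -0.3 0 -1" --pt "1 0 -0.3 0 -1" --pt "1 0 -0.3 0 -1" --pt "1 0 -0.3 0 -1" --pt "1 0 -0.2 0 -1"

```text
t: 13.72
ee_pos: [0.4017, -0.1585, 0.1624]
orientation: [-0.031, 0.707, 0.023, 0.707]
force: [0.7, -1.0, -3.2]
finger_gap: 0.265
```

>>> play_rows --pt "1 0 0 0 -1" --pt "1 0 0 0 -0.1" --pt "1 0 0 0 0"

```text
t: 13.97
ee_pos: [0.401, -0.1591, 0.1619]
orientation: [0.011, 0.708, -0.019, 0.706]
force: [-0.5, 0.5, -2.0]
finger_gap: 0.258
```

Run:
```python
from h import *
s=arm.state();print(s['ee_pos'],yaw(),s['force']);print(R.from_quat(s['orientation']).as_matrix())
for n in('wrist','side','top'): snap(n,n[0]+'3')
im,m=load('s3'); cv2.imwrite('pics/s3z.png',cv2.resize(im[120:320,200:460,::-1],None,fx=3,fy=3,interpolation=cv2.INTER_CUBIC))
im,m=load('t3'); cv2.imwrite('pics/t3z.png',cv2.resize(im[70:220,220:410,::-1],None,fx=4,fy=4,interpolation=cv2.INTER_CUBIC))
```

```text
[ 0.40102805 -0.15914141  0.16186385] -0.043268767920603905 [-0.45459205  0.50400515 -2.04765983]
[[-0.00231415  0.04323133  0.99906241]
 [-0.01151456  0.9989977  -0.0432552 ]
 [-0.99993103 -0.01160386 -0.00181404]]
```

View pics/w3.png

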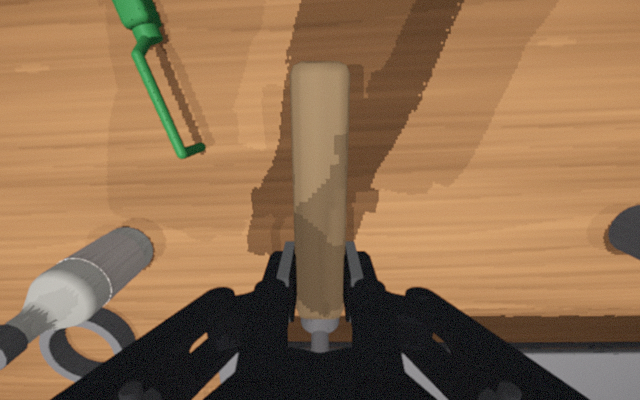

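View pics/s3z.png

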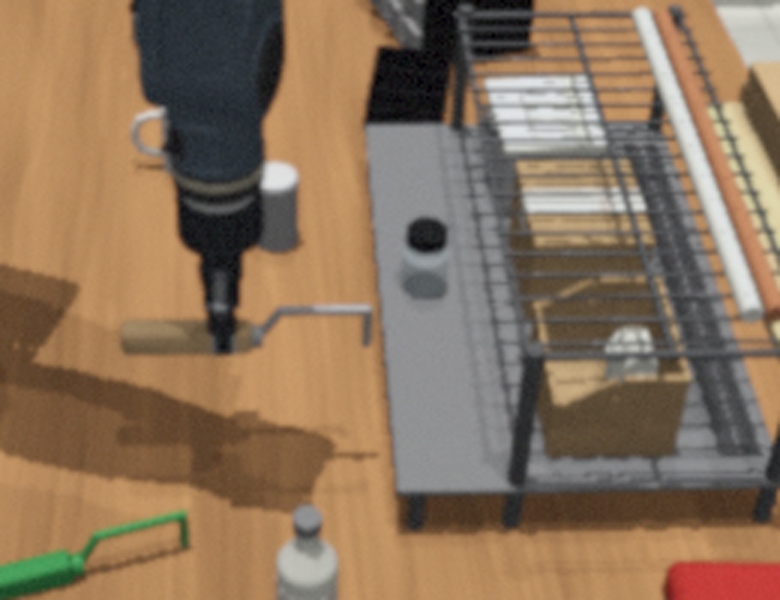

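View pics/t3z.png

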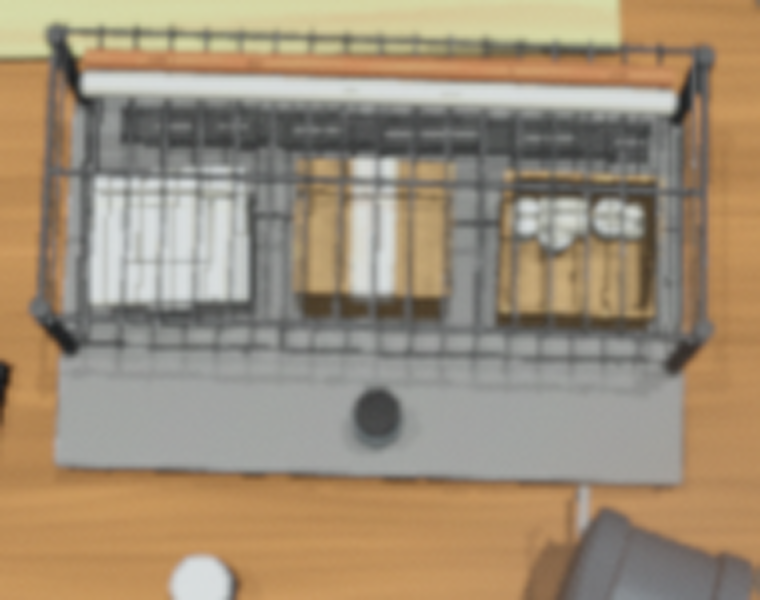

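Run:
```python
from h import *
np.set_printoptions(precision=4,suppress=True)
_,m=load('t3');_,ms=load('s3')
z=lambda L:[(220+u/4-.375,70+v/4-.375) for u,v in L]
zs=lambda L:[(200+u/3-.33,120+v/3-.33) for u,v in L]
print('lip L,R',onz(m,z([(500,313),(655,320)]),.13)); print('face bottom',onz(m,z([(498,322),(650,328)]),.06))
print('shelf',onz(m,z([(57,466),(681,484)]),.06))
print('bar end top',onz(m,z([(584,488)]),.19))
for y in(-.164,-.165,-.166):
  o,d=ray(ms,zs([(368,345),(368,312),(281,310)])); s=(y-o[1])/d[:,1]; print(o+s[:,None]*d)
e=arm.state()['ee_pos'];print(e, 'pred tip',e+[.131*np.cos(.0433),-.131*np.sin(.0433),-.021])
# carton side px
print('side: lip right corner',onz(ms,zs([(540,400)]),.13),'bottom',onz(ms,zs([(549,456),(681,455)]),.06),'rear top R/L',onz(ms,zs([(690,379),(655,285)]),.16))
```

```text
lip L,R [[ 0.7004 -0.1035  0.13  ]
 [ 0.6931 -0.2422  0.13  ]]
face bottom [[ 0.7079 -0.1065  0.06  ]
 [ 0.7013 -0.2483  0.06  ]]
shelf [[ 0.577   0.3016  0.06  ]
 [ 0.5543 -0.273   0.06  ]]
bar end top [[ 0.5344 -0.1679  0.19  ]]
[[ 0.5326 -0.164   0.14  ]
 [ 0.5314 -0.164   0.1811]
 [ 0.4525 -0.164   0.188 ]]
[[ 0.5325 -0.165   0.141 ]
 [ 0.5313 -0.165   0.182 ]
 [ 0.4524 -0.165   0.1889]]
[[ 0.5324 -0.166   0.1419]
 [ 0.5312 -0.166   0.1829]
 [ 0.4524 -0.166   0.1898]]
[ 0.4011 -0.159   0.162 ] pred tip [ 0.532  -0.1647  0.141 ]
side: lip right corner [[ 0.6818 -0.2353  0.13  ]] bottom [[ 0.6967 -0.2399  0.06  ]
 [ 0.8206 -0.2475  0.06  ]] rear top R/L [[ 0.8121 -0.2478  0.16  ]
 [ 0.8116 -0.1198  0.16  ]]
```

>>> play_rows --pt "1 0.5 -0.02 0.2 0" --pt "1 0.8 -0.03 0 0" --pt "1 0.8 -0.03 0 0" --pt "1 0.8 -0.03 0 0" --pt "1 0.8 -0.03 0 0"

```text
t: 14.53
ee_pos: [0.4743, -0.1606, 0.1665]
orientation: [0.007, 0.708, -0.015, 0.706]
force: [-0.2, -0.1, -2.8]
finger_gap: 0.261
```

```bash
cat >> h.py <<'E'
def tip():
    s=arm.state();A=R.from_quat(s['orientation']).as_matrix();return s['ee_pos']+A@np.array([.021,0,.131])
def rk(p):
    a=-.0392; d=np.array(p[:2])-[.5657,.0143]; return np.array([d[0]*np.cos(a)+d[1]*np.sin(a),-d[0]*np.sin(a)+d[1]*np.cos(a)])
def st():
    np.set_printoptions(precision=4,suppress=True)
    s=arm.state(); t=tip(); print('ee',s['ee_pos'],'yaw %.4f'%yaw(),'tip',t,'tip rack',rk(t),'F',s['force'],'gap',s['finger_gap'],s['t'])
E
python3 -c "
from h import *
st()"
```

```text
ee [ 0.4743 -0.1606  0.1665] yaw -0.0318 tip [ 0.6052 -0.165   0.145 ] tip rack [ 0.0464 -0.1776] F [-0.171  -0.0844 -2.8317] gap 0.2605543997668859 14.5333
```

>>> play_rows --pt "1 0.8 -0.08 0 -0.1" --pt "1 0.8 -0.08 0 0" --pt "1 0.8 -0.07 0 0" --pt "1 0.8 -0.06 0 0" --pt "1 0.8 -0.04 0 0"

```text
t: 14.95
ee_pos: [0.5582, -0.1661, 0.1659]
orientation: [0.007, 0.709, -0.014, 0.705]
force: [-0.5, 0.1, -2.8]
finger_gap: 0.266
```

>>> play_rows --pt "1 0.8 -0.04 0 0" --pt "1 0.4 0 0 0" --pt "1 0 0 0 0"

```text
t: 15.2
ee_pos: [0.5858, -0.1664, 0.1647]
orientation: [0.004, 0.709, -0.012, 0.705]
force: [-0.5, 0.1, -1.9]
finger_gap: 0.267
```

```bash
python3 -c "
from h import *
st()
for n in('side','top'): snap(n,n[0]+'4')
im,m=load('s4'); cv2.imwrite('pics/s4z.png',cv2.resize(im[150:300,290:480,::-1],None,fx=4,fy=4,interpolation=cv2.INTER_CUBIC))
im,m=load('t4'); cv2.imwrite('pics/t4z.png',cv2.resize(im[80:210,300:410,::-1],None,fx=4,fy=4,interpolation=cv2.INTER_CUBIC))
"
```

```text
ee [ 0.5858 -0.1664  0.1647] yaw -0.0230 tip [ 0.7167 -0.1696  0.1432] tip rack [ 0.1581 -0.1778] F [-0.4692  0.0851 -1.8804] gap 0.26702112472946876 15.2
```

View pics/s4z.png

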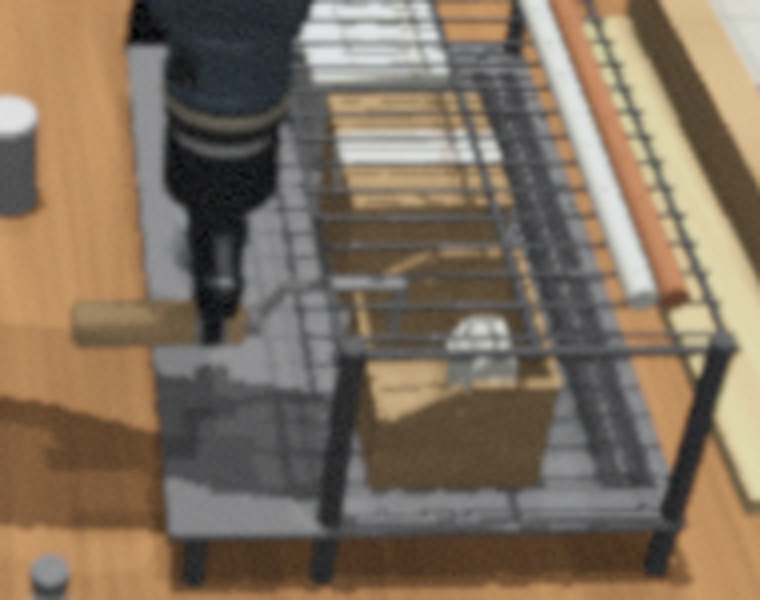

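View pics/t4z.png

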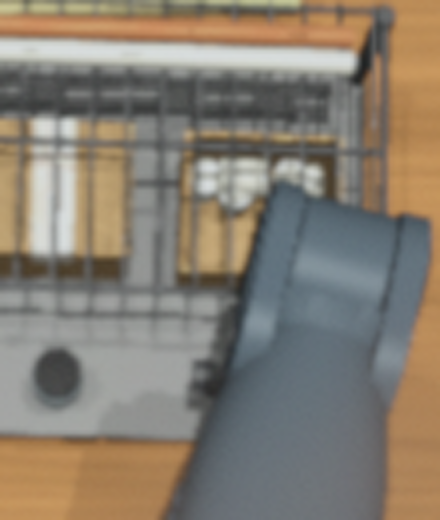

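>>> play_rows --pt "1 0.25 0 0 -0.17" --pt "1 0.0 0 -0.4 0" --pt "1 0 0 -0.7 0" --pt "1 0 0 -0.6 0" --pt "1 0 0 -0.3 0"

```text
t: 15.72
ee_pos: [0.5871, -0.1664, 0.1248]
orientation: [0.011, 0.708, -0.019, 0.706]
force: [0.0, -0.4, -3.2]
finger_gap: 0.264
```

```bash
python3 -c "
from h import *
st()"
```

```text
ee [ 0.5871 -0.1664  0.1248] yaw -0.0428 tip [ 0.7179 -0.1723  0.1034] tip rack [ 0.1594 -0.1805] F [ 0.041  -0.4061 -3.1765] gap 0.2639782518231673 15.7167
```

>>> play_rows --pt "1 0 0 -0.2 0" --pt "1 0 0 0 0" --pt "1 -0.25 0.01 0 0" --pt "1 -0.3 0.01 0 0" --pt "1 -0.3 0.01 0 0"

```text
t: 16.13
ee_pos: [0.5685, -0.1657, 0.1195]
orientation: [0.011, 0.709, -0.019, 0.705]
force: [1.9, 0.2, -4.7]
finger_gap: 0.261
```

```bash
python3 -c "
from h import *
st()"
```

```text
ee [ 0.5685 -0.1657  0.1195] yaw -0.0430 tip [ 0.6992 -0.1716  0.0979] tip rack [ 0.1407 -0.1805] F [ 1.8879  0.2028 -4.7056] gap 0.2608099255423561 16.1333
```

>>> play_rows --pt "1 -0.35 0.014 0 0" --pt "1 -0.35 0.014 0 0" --pt "1 -0.35 0.014 0 0" --pt "1 -0.35 0.014 0 0" --pt "1 -0.35 0.014 0 0"

```text
t: 16.55
ee_pos: [0.5304, -0.1644, 0.1213]
orientation: [0.011, 0.707, -0.019, 0.707]
force: [2.2, 0.8, -3.6]
finger_gap: 0.26
```

```bash
python3 -c "
from h import *
st()
for n in('side','wrist'): snap(n,n[0]+'5')
im,m=load('s5'); cv2.imwrite('pics/s5z.png',cv2.resize(im[150:300,290:480,::-1],None,fx=4,fy=4,interpolation=cv2.INTER_CUBIC))
"
```

```text
ee [ 0.5304 -0.1644  0.1213] yaw -0.0430 tip [ 0.6613 -0.1703  0.1002] tip rack [ 0.1027 -0.1807] F [ 2.2415  0.7811 -3.5885] gap 0.2603154930291328 16.55
```

View pics/s5z.png

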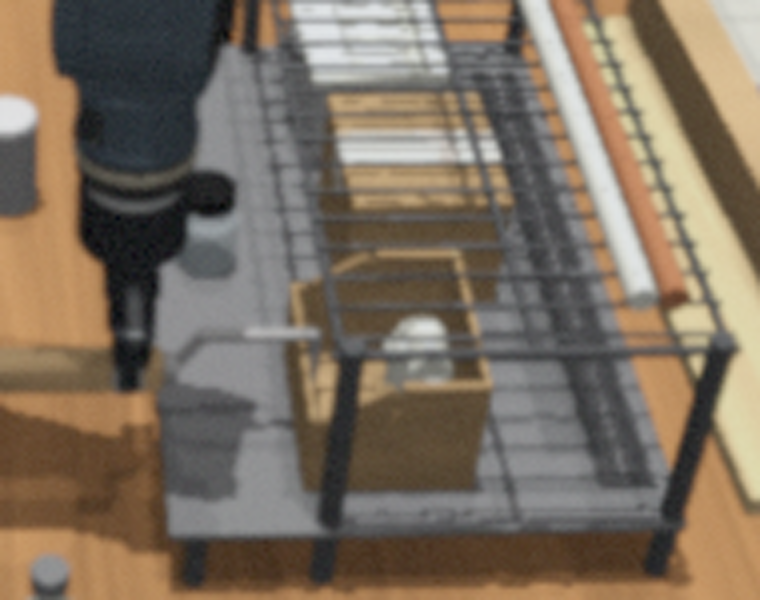

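View pics/w5.png

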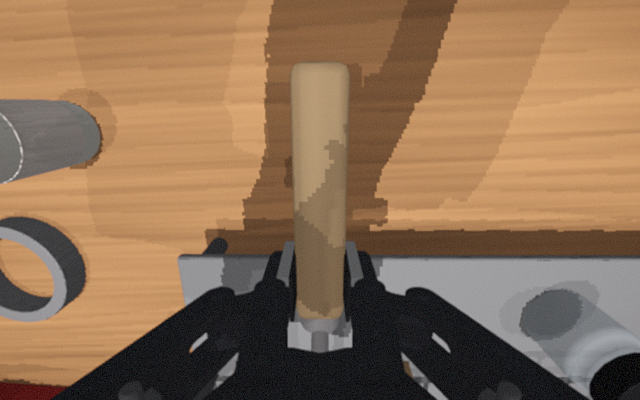

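>>> play_rows --pt "1 -0.35 0.014 -0.05 0" --pt "1 -0.35 0.014 -0.05 0" --pt "1 -0.35 0.014 0 0" --pt "1 -0.35 0.014 0 0" --pt "1 -0.35 0.014 0 0"

```text
t: 17.07
ee_pos: [0.4948, -0.1633, 0.1202]
orientation: [0.011, 0.706, -0.019, 0.708]
force: [2.2, -0.3, -2.8]
finger_gap: 0.265
```

>>> play_rows --pt "1 -0.3 0.014 0 0" --pt "1 -0.3 0.012 0 0" --pt "1 -0.25 0.012 0 0" --pt "1 -0.2 0.01 0 0" --pt "1 0 0 0 0"

```text
t: 17.48
ee_pos: [0.4693, -0.162, 0.1202]
orientation: [0.011, 0.706, -0.02, 0.708]
force: [1.1, 0.9, -3.8]
finger_gap: 0.259
```

```bash
python3 -c "
from h import *
st()
for n in('side','top'): snap(n,n[0]+'6')
im,m=load('s6'); cv2.imwrite('pics/s6z.png',cv2.resize(im[150:300,290:480,::-1],None,fx=4,fy=4,interpolation=cv2.INTER_CUBIC))
im,m=load('t6'); cv2.imwrite('pics/t6z.png',cv2.resize(im[80:210,300:410,::-1],None,fx=4,fy=4,interpolation=cv2.INTER_CUBIC))
"
```

```text
ee [ 0.4693 -0.162   0.1202] yaw -0.0433 tip [ 0.6003 -0.1679  0.0996] tip rack [ 0.0417 -0.1807] F [ 1.0888  0.931  -3.7849] gap 0.2592403445359172 17.4833
```

View pics/s6z.png

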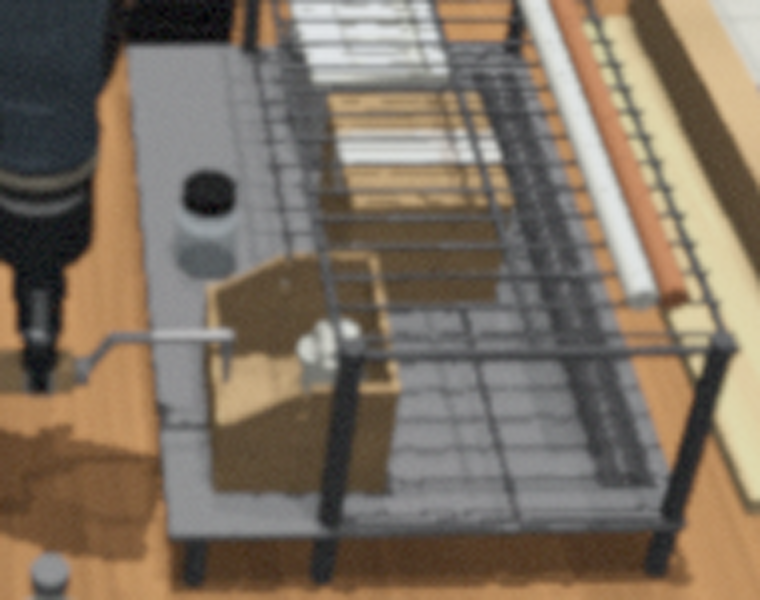

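View pics/t6z.png

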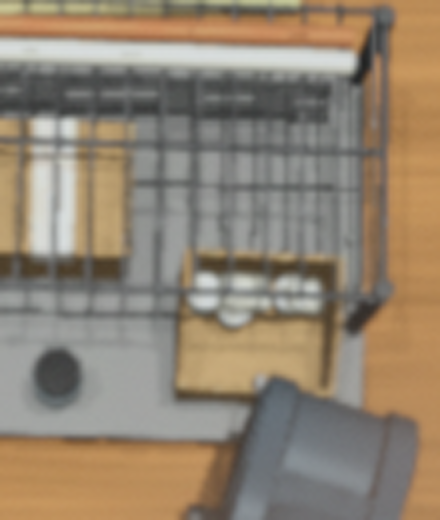

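```bash
python3 -c "
from h import *
np.set_printoptions(precision=4,suppress=True)
_,m=load('t6');_,ms=load('s6')
z=lambda L:[(300+u/4-.375,80+v/4-.375) for u,v in L]
zs=lambda L:[(290+u/4-.375,150+v/4-.375) for u,v in L]
def show(n,P):
  d=P[1]-P[0];print(n,P,[rk(p) for p in P],'slope',np.arctan2(d[1],d[0])+.0392)
show('rear edge',onz(m,z([(182,253),(343,261)]),.16))
show('lip left',onz(m,z([(175,395),(250,398)]),.13))
show('bottom right',onz(ms,zs([(215,493),(389,491)]),.06))
print(rk(onz(ms,zs([(163,402)]),.06)[0]),rk(onz(ms,zs([(152,300)]),.06)[0]))
"
```

```text
rear edge [[ 0.7114 -0.1035  0.16  ]
 [ 0.7034 -0.245   0.16  ]] [array([ 0.1502, -0.112 ]), array([ 0.1477, -0.2537])] slope -1.588379535984966
lip left [[ 0.5904 -0.097   0.13  ]
 [ 0.5871 -0.1635  0.13  ]] [array([ 0.029 , -0.1103]), array([ 0.0283, -0.1768])] slope -1.5811367856719685
bottom right [[ 0.5866 -0.237   0.06  ]
 [ 0.7079 -0.2434  0.06  ]] [array([ 0.0307, -0.2503]), array([ 0.1522, -0.2519])] slope -0.013470211579892102
[ 0.0007 -0.1604] [-0.0001 -0.0498]
```

>>> play_rows --pt "1 0.3 0 0 0" --pt "1 0 0.25 0 0" --pt "1 -0.2 0.01 0 0" --pt "1 -0.3 0.012 0 0" --pt "1 -0.3 0.012 0 0"

```text
t: 18.0
ee_pos: [0.461, -0.1558, 0.1194]
orientation: [0.011, 0.706, -0.019, 0.708]
force: [3.0, 0.0, -3.0]
finger_gap: 0.258
```

>>> play_rows --pt "1 -0.3 0.012 0 0" --pt "1 -0.2 0.008 0 0" --pt "1 -0.1 0 0 0" --pt "1 0 0 0 0"

```text
t: 18.33
ee_pos: [0.4463, -0.1551, 0.1197]
orientation: [0.011, 0.706, -0.019, 0.708]
force: [2.4, -0.4, -2.8]
finger_gap: 0.264
```

```bash
python3 -c "
from h import *
st()
for n in('side','top'): snap(n,n[0]+'7')
im,m=load('s7'); cv2.imwrite('pics/s7z.png',cv2.resize(im[150:300,290:480,::-1],None,fx=4,fy=4,interpolation=cv2.INTER_CUBIC))
im,m=load('t7'); cv2.imwrite('pics/t7z.png',cv2.resize(im[80:210,300:410,::-1],None,fx=4,fy=4,interpolation=cv2.INTER_CUBIC))
"
```

```text
ee [ 0.4463 -0.1551  0.1197] yaw -0.0424 tip [ 0.5772 -0.1609  0.099 ] tip rack [ 0.0184 -0.1746] F [ 2.3594 -0.4156 -2.8202] gap 0.26356026246128106 18.3333
```

View pics/s7z.png

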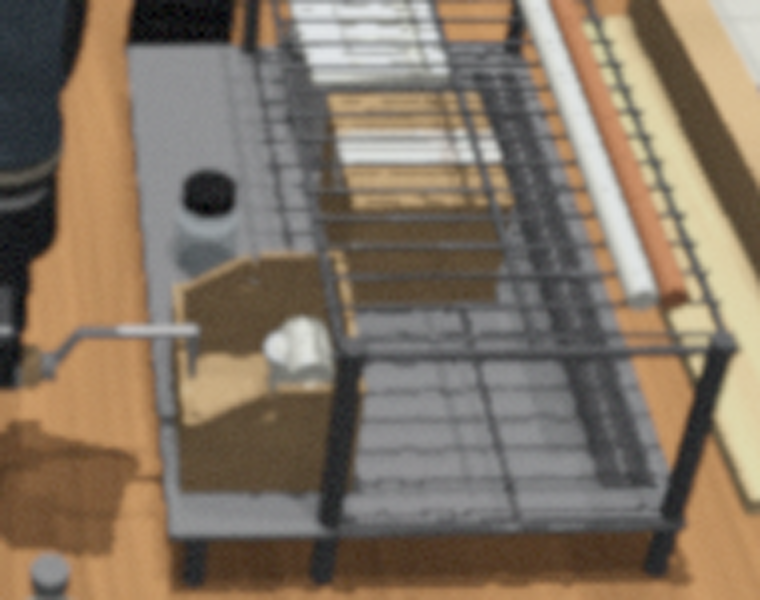

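View pics/t7z.png

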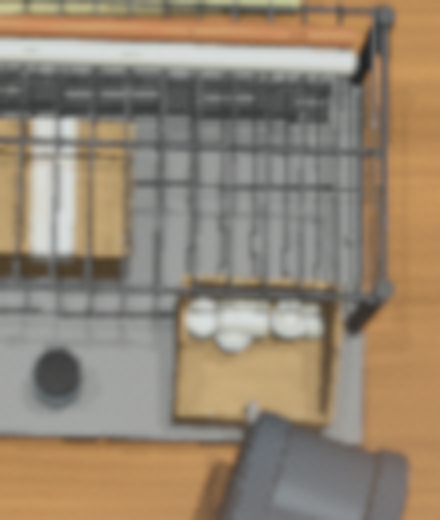

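```bash
python3 -c "
from h import *
np.set_printoptions(precision=4,suppress=True)
_,m=load('t7');_,ms=load('s7')
z=lambda L:[(300+u/4-.375,80+v/4-.375) for u,v in L]
zs=lambda L:[(290+u/4-.375,150+v/4-.375) for u,v in L]
def show(n,P,o=0):
  d=P[1]-P[0];print(n,[rk(p) for p in P],'dev',np.arctan2(d[1],d[0])+.0392+o)
show('rear edge',onz(m,z([(178,284),(338,290)]),.16),np.pi/2)
show('lip left',onz(m,z([(173,420),(245,422)]),.13),np.pi/2)
show('left edge',np.r_[onz(m,z([(173,420)]),.13),onz(m,z([(178,284)]),.16)])
show('bottom right',onz(ms,zs([(180,493),(354,491)]),.06))
"
```

```text
rear edge [array([ 0.1224, -0.109 ]), array([ 0.1216, -0.2496])] dev -0.0057278587094085065
lip left [array([ 0.0066, -0.109 ]), array([ 0.0067, -0.1727])] dev 0.0016060122040073566
left edge [array([ 0.0066, -0.109 ]), array([ 0.1224, -0.109 ])] dev -0.00028400198248271225
bottom right [array([ 0.0064, -0.2496]), array([ 0.1277, -0.2512])] dev -0.012836471065906269
```

>>> play_rows --pt "1 -0.2 0.008 0 0" --pt "1 -0.15 0 0 0" --pt "1 0 0 0 0"

```text
t: 18.68
ee_pos: [0.4395, -0.1551, 0.1196]
orientation: [0.011, 0.706, -0.019, 0.708]
force: [0.3, -0.2, -2.4]
finger_gap: 0.263
```

```bash
python3 -c "
from h import *
st()
"
```

```text
ee [ 0.4395 -0.1551  0.1196] yaw -0.0425 tip [ 0.5704 -0.1609  0.099 ] tip rack [ 0.0115 -0.1749] F [ 0.3318 -0.1579 -2.4055] gap 0.2631891028002723 18.6833
```

>>> play_rows --pt "1 0.35 0 0 0" --pt "1 0 0 0.5 0" --pt "1 0 0 0.8 0" --pt "1 0 0 0.8 0" --pt "1 0 0 0.6 0"

```text
t: 19.1
ee_pos: [0.4449, -0.1543, 0.1723]
orientation: [0.012, 0.709, -0.019, 0.705]
force: [0.5, 0.3, -2.9]
finger_gap: 0.265
```

```bash
python3 -c "
from h import *
st()
"
```

```text
ee [ 0.4449 -0.1543  0.1723] yaw -0.0430 tip [ 0.5757 -0.1601  0.1506] tip rack [ 0.0168 -0.1739] F [ 0.4956  0.3026 -2.902 ] gap 0.26455436474444877 19.1
```

>>> play_rows --pt "1 -0.4 0 0.4 0" --pt "1 -0.8 0 0 0" --pt "1 -0.8 0.4 0 0" --pt "1 -0.8 0.8 0 0" --pt "1 -0.8 0.8 0 0"

```text
t: 19.52
ee_pos: [0.3741, -0.1158, 0.1825]
orientation: [0.012, 0.708, -0.02, 0.706]
force: [-0.3, -0.2, -2.3]
finger_gap: 0.263
```

>>> play_rows --pt "1 -0.5 0.8 0 0" --pt "1 -0.3 0.8 0 0" --pt "1 0 0.8 0 0" --pt "1 0 0.5 0 0" --pt "1 0 0 0 0"

```text
t: 19.93
ee_pos: [0.3497, -0.0538, 0.1817]
orientation: [0.012, 0.71, -0.02, 0.704]
force: [-0.3, -0.1, -2.7]
finger_gap: 0.264
```

```bash
python3 -c "
from h import *
st()
for n in('side','top'): snap(n,n[0]+'8')
im,m=load('s8'); cv2.imwrite('pics/s8z.png',cv2.resize(im[150:300,290:480,::-1],None,fx=4,fy=4,interpolation=cv2.INTER_CUBIC))
im,m=load('t8'); cv2.imwrite('pics/t8z.png',cv2.resize(im[100:220,220:410,::-1],None,fx=4,fy=4,interpolation=cv2.INTER_CUBIC))
"
```

```text
ee [ 0.3497 -0.0538  0.1817] yaw -0.0458 tip [ 0.4804 -0.06    0.1598] tip rack [-0.0823 -0.0776] F [-0.3367 -0.1005 -2.7036] gap 0.2639411220417843 19.9333
```

View pics/s8z.png

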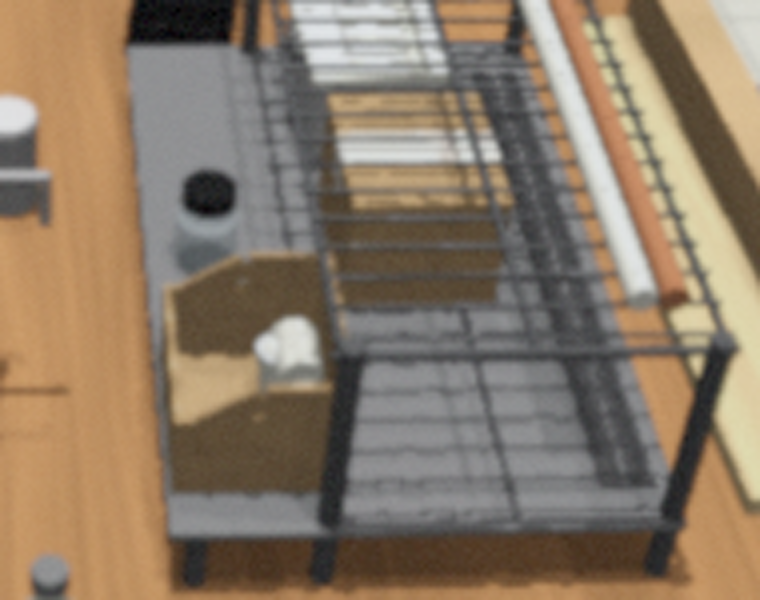

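View pics/t8z.png

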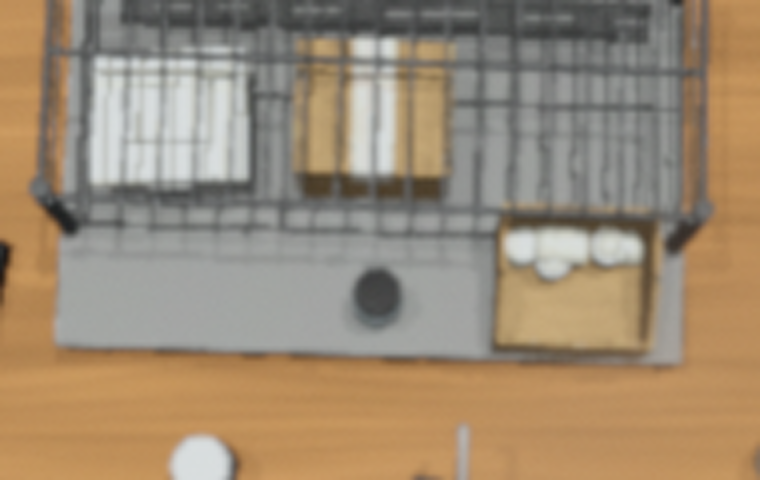

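```bash
python3 -c "
from h import *
np.set_printoptions(precision=4,suppress=True)
_,m=load('t8');_,ms=load('s8')
z=lambda L:[(220+u/4-.375,100+v/4-.375) for u,v in L]
zs=lambda L:[(290+u/4-.375,150+v/4-.375) for u,v in L]
def show(n,P,o=0):
  d=P[1]-P[0];print(n,[rk(p) for p in P],'dev',np.arctan2(d[1],d[0])+.0392+o)
show('shelf',onz(m,z([(57,346),(681,364)]),.06),np.pi/2)
show('lip',onz(m,z([(493,348),(650,353)]),.13),np.pi/2)
show('rear',onz(m,z([(499,211),(658,217)]),.16),np.pi/2)
show('bottom right',onz(ms,zs([(173,492),(329,492)]),.06))
print([rk(p) for p in onz(ms,zs([(163,402),(167,492),(172,534)]),.06)])
print('lip side',[rk(p) for p in onz(ms,zs([(165,290),(175,425)]),.13)])
"
```

```text
shelf [array([0.    , 0.2875]), array([-0.0001, -0.2875])] dev -0.0002222655736756618
lip [array([-0.0005, -0.1091]), array([-0.0008, -0.2483])] dev -0.0024669439640438995
rear [array([ 0.1162, -0.11  ]), array([ 0.1153, -0.2496])] dev -0.0060787509354007785
bottom right [array([ 0.0016, -0.2486]), array([ 0.1102, -0.2516])] dev -0.027983087735777706
[array([ 0.0007, -0.1604]), array([-0.0025, -0.2484]), array([-0.0018, -0.2869])]
lip side [array([ 0.0025, -0.1167]), array([-0.0003, -0.2523])]
```

>>> play_rows --pt "1 0 0 -0.8 0" --pt "1 0 0 -1 0" --pt "1 0 0 -1 0" --pt "1 0 0 -1 0" --pt "1 0 0 -1 0"

```text
t: 20.45
ee_pos: [0.3542, -0.0585, 0.0862]
orientation: [0.012, 0.706, -0.022, 0.708]
force: [0.7, -0.3, -3.3]
finger_gap: 0.255
```

>>> play_rows --pt "1 0 0 -0.8 0" --pt "1 0 0 -0.6 0" --pt "1 0 0 -0.4 0" --pt "1 0 0 -0.2 0" --pt "1 0 0 0 0"

```text
t: 20.87
ee_pos: [0.3521, -0.0619, 0.0405]
orientation: [0.013, 0.708, -0.024, 0.706]
force: [0.1, 0.5, -2.9]
finger_gap: 0.259
```

>>> play_rows --pt "1 0 0 -0.4 0" --pt "1 0 0 -0.3 0" --pt "1 0 0 -0.15 0" --pt "1 0 0 0 0"

```text
t: 21.2
ee_pos: [0.3536, -0.0634, 0.0239]
orientation: [0.013, 0.707, -0.024, 0.706]
force: [-0.0, 0.2, -3.4]
finger_gap: 0.262
```

>>> play_rows --pt "1 0 0 -0.1 0" --pt "1 0 0 -0.05 0" --pt "1 0 0 0 0"

```text
t: 21.45
ee_pos: [0.3543, -0.0637, 0.0214]
orientation: [0.013, 0.707, -0.025, 0.707]
force: [-0.0, 0.1, -2.3]
finger_gap: 0.262
```

>>> play_rows --pt "1 0 0 -0.06 0" --pt "1 0 0 -0.04 0" --pt "1 0 0 0 0"

```text
t: 21.7
ee_pos: [0.3547, -0.0638, 0.0207]
orientation: [0.013, 0.707, -0.025, 0.707]
force: [-0.5, 0.7, -2.6]
finger_gap: 0.266
```

>>> play_rows --pt "1 0 0 -0.08 0" --pt "1 0 0 -0.06 0" --pt "1 0 0 0 0"

```text
t: 21.95
ee_pos: [0.3549, -0.0638, 0.0209]
orientation: [0.013, 0.706, -0.025, 0.708]
force: [-0.1, 0.5, -2.3]
finger_gap: 0.261
```

>>> play_rows --pt "1 0 0 -0.15 0" --pt "1 0 0 -0.1 0" --pt "1 0 0 0 0"

```text
t: 22.2
ee_pos: [0.3562, -0.0641, 0.0204]
orientation: [0.012, 0.704, -0.025, 0.71]
force: [-0.4, -0.2, -3.0]
finger_gap: 0.267
```

```bash
python3 -c "
from h import *
st()
print(R.from_quat(arm.state()['orientation']).as_matrix(), arm.state()['joint_pos'])
snap('side','s9')
im,m=load('s9'); cv2.imwrite('pics/s9z.png',cv2.resize(im[180:280,200:340,::-1],None,fx=5,fy=5,interpolation=cv2.INTER_CUBIC))
"
```

```text
ee [ 0.3562 -0.0641  0.0204] yaw -0.0529 tip [ 0.4872 -0.0714  0.0005] tip rack [-0.0751 -0.0887] F [-0.3697 -0.2368 -2.9959] gap 0.26707569459703423 22.2
[[ 0.0078  0.053   0.9986]
 [-0.0185  0.9984 -0.0529]
 [-0.9998 -0.018   0.0088]] [-0.1643  0.1833 -0.7598  0.6169 -0.0169 -0.1114]
```

View pics/s9z.png

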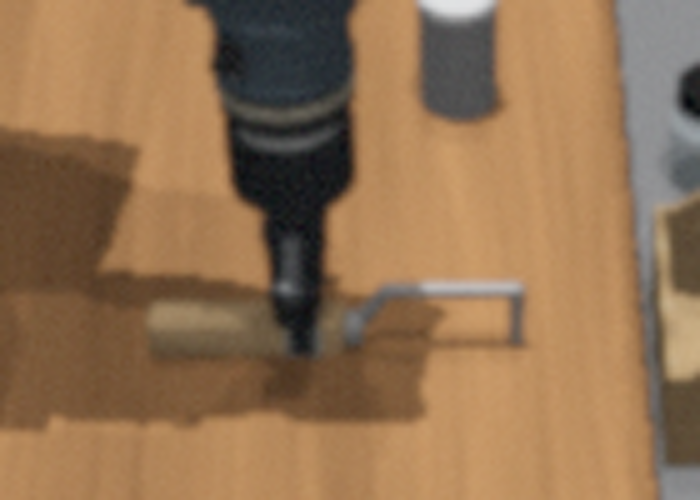

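>>> play_rows --pt "0.7 0 0 0 0" --pt "0.6 0 0 0 0" --pt "0.4 0 0 0 0" --pt "0.3 0 0 0 0" --pt "0.2 0 0 0 0"

```text
t: 22.67
ee_pos: [0.3573, -0.0642, 0.02]
orientation: [0.012, 0.703, -0.025, 0.71]
force: [-0.1, -0.4, 0.3]
finger_gap: 0.793
```

>>> play_rows --pt "0.2 0 0 0 0" --pt "0.2 0 0 0.4 0" --pt "0.2 0 0 0.8 0" --pt "0.2 0 0 1 0" --pt "0.2 0 0 1 0"

```text
t: 23.08
ee_pos: [0.3537, -0.0636, 0.0821]
orientation: [0.013, 0.707, -0.025, 0.707]
force: [0.9, 0.0, -0.3]
finger_gap: 0.802
```

>>> play_rows --pt "0 -0.3 0 1 0" --pt "0 -0.5 0.5 1 0" --pt "0 -0.5 1 1 0" --pt "0 0 1 0.5 0" --pt "0 0 1 0 0"

```text
t: 23.5
ee_pos: [0.3281, 0.0059, 0.1584]
orientation: [0.014, 0.705, -0.027, 0.708]
force: [1.9, -0.3, -0.5]
finger_gap: 1.003
```

>>> play_rows --pt "0 0 1 0 0" --pt "0 0 1 0 0" --pt "0 0 1 0 0" --pt "0 0 1 0 0" --pt "0 0 0.5 0 0"

```text
t: 23.92
ee_pos: [0.328, 0.1013, 0.1599]
orientation: [0.015, 0.704, -0.027, 0.71]
force: [0.9, -0.4, -0.8]
finger_gap: 1.002
```

```bash
python3 -c "
from h import *
st()
for n in('side','top'): snap(n,n[0]+'10')
im,m=load('s10'); cv2.imwrite('pics/s10z.png',cv2.resize(im[110:310,220:480,::-1],None,fx=3,fy=3,interpolation=cv2.INTER_CUBIC))
im,m=load('t10'); cv2.imwrite('pics/t10z.png',cv2.resize(im[70:270,205:455,::-1],None,fx=3,fy=3,interpolation=cv2.INTER_CUBIC))
"
```

```text
ee [0.328  0.1013 0.1599] yaw -0.0592 tip [0.4589 0.0932 0.1402] tip rack [-0.1098  0.0746] F [ 0.8624 -0.3912 -0.8313] gap 1.0021812219226056 23.9167
```

View pics/s10z.png

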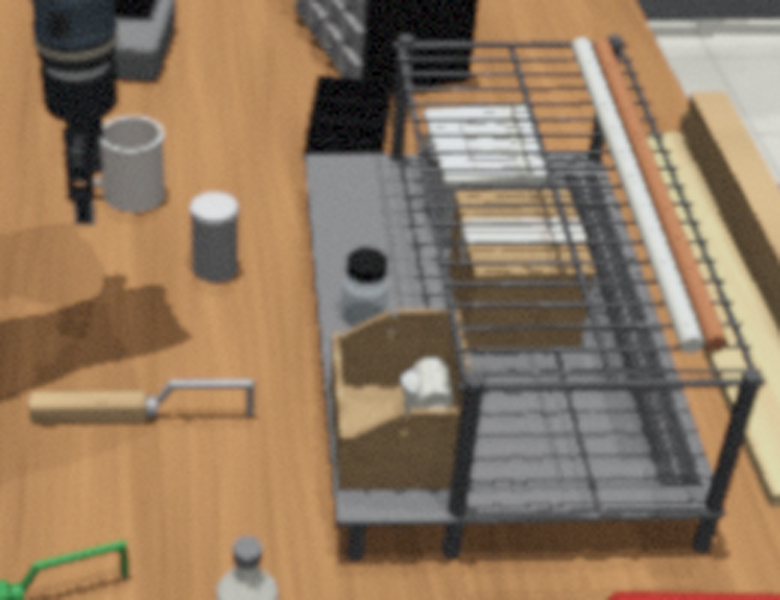

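View pics/t10z.png

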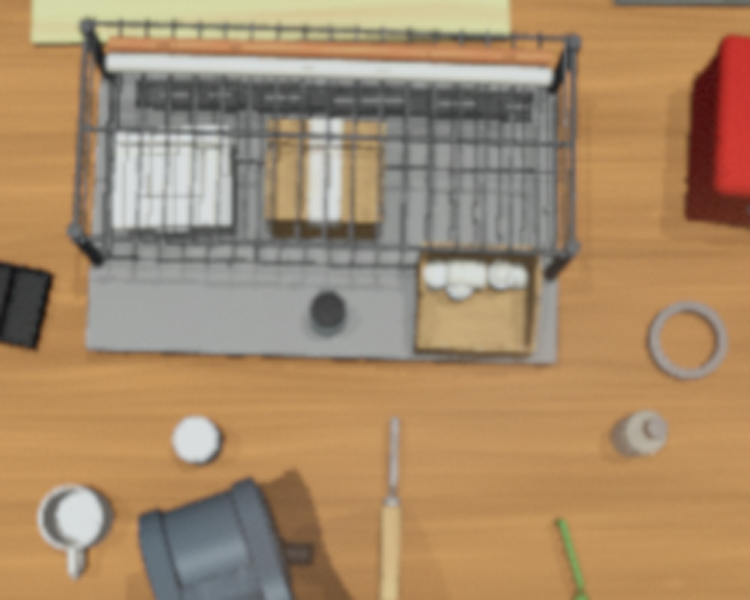

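>>> play_rows --pt "0 0.6 -1 0.9 0" --pt "0 0.6 -1 0.9 0" --pt "0 0.6 -1 0.9 0" --pt "0 0.6 -1 0.9 0" --pt "0 0.6 -1 0.9 0"

```text
t: 24.43
ee_pos: [0.3837, -0.003, 0.2494]
orientation: [0.01, 0.707, -0.023, 0.706]
force: [1.7, -0.5, 0.2]
finger_gap: 0.997
```

>>> play_rows --pt "0 0.6 -1 0 0" --pt "0 0.6 -1 0 0" --pt "0 0.6 -1 0 0" --pt "0 0.6 -1 0 0" --pt "0 0.6 -1 0 0"

```text
t: 24.85
ee_pos: [0.4458, -0.1135, 0.2535]
orientation: [0.011, 0.705, -0.025, 0.708]
force: [0.2, 0.2, 0.8]
finger_gap: 0.998
```

>>> play_rows --pt "0 0.8 -1 0 0" --pt "0 0.8 -1 0 0" --pt "0 0.5 -0.6 0 0" --pt "0 0 0 0 0"

```text
t: 25.18
ee_pos: [0.4885, -0.1757, 0.252]
orientation: [0.012, 0.706, -0.028, 0.708]
force: [-0.6, 0.1, 0.2]
finger_gap: 1.002
```

```bash
python3 -c "
from h import *
st(); snap('wrist','w11')
im,m=load('w11'); cv2.imwrite('pics/w11z.png',cv2.resize(im[150:300,220:420,::-1],None,fx=4,fy=4,interpolation=cv2.INTER_CUBIC))
"
```

```text
ee [ 0.4885 -0.1757  0.252 ] yaw -0.0562 tip [ 0.6193 -0.1836  0.2314] tip rack [ 0.0613 -0.1956] F [-0.598   0.057   0.1818] gap 1.0020261923243594 25.1833
```

View pics/w11z.png

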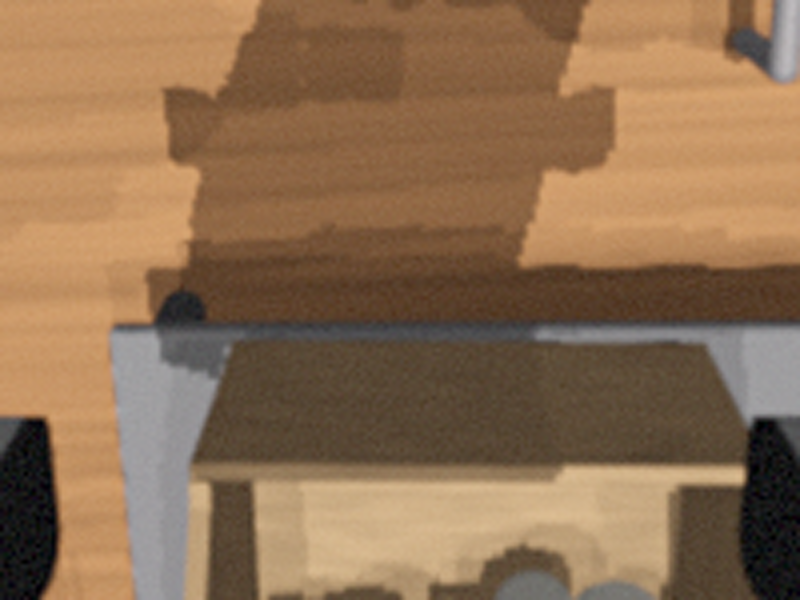

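```bash
python3 -c "
from h import *
np.set_printoptions(precision=4,suppress=True)
_,m=load('w11')
z=lambda L:[(220+u/4-.375,150+v/4-.375) for u,v in L]
def show(n,P,o=0):
  d=P[1]-P[0];print(n,P[:,:2],[rk(p) for p in P],'dev',np.arctan2(d[1],d[0])+.0392+o)
show('shelf',onz(m,z([(113,328),(795,324)]),.06),-np.pi/2)
show('bottom',onz(m,z([(233,342),(705,345)]),.06),-np.pi/2)
show('lip outer',onz(m,z([(194,463),(745,466)]),.13),-np.pi/2)
im,_=load('w11')
for c in(300,320,340,370,410):
  print(c,im[225:245,c].sum(1)//3)
"
```

```text
shelf [[ 0.5515 -0.2687]
 [ 0.5596 -0.0679]] [array([-0.0031, -0.2834]), array([-0.0029, -0.0823])] dev -0.0007385961724375445
bottom [[ 0.5577 -0.2334]
 [ 0.5651 -0.094 ]] [array([ 0.0017, -0.2479]), array([ 0.0036, -0.1082])] dev -0.013837970901342311
lip outer [[ 0.5569 -0.232 ]
 [ 0.5635 -0.1   ]] [array([ 0.0008, -0.2465]), array([ 0.0022, -0.1143])] dev -0.010619526710388572
300 [65 68 71 60 62 65 58 74 80 79 70 68 70 65 70 69 70 69 78 73]
320 [65 66 63 62 65 62 63 76 74 74 67 66 68 72 70 72 69 67 70 71]
340 [62 63 55 59 62 59 62 73 78 75 79 73 72 68 73 71 74 67 69 68]
370 [ 62  56  57  60  56  63  87 117 136 136 115  78  71  77  68  73  75  78
  76  76]
410 [ 61  68  65  66  59  67 100 135 152 160 158 158 158 155 157 158 159 158
 157 158]
```

>>> play_rows --pt "0.2 -0.9 0.8 0 0" --pt "0.2 -0.9 0.8 0 0" --pt "0.2 -0.9 0.8 0 0" --pt "0.2 -0.9 0.8 0 0" --pt "0.2 -0.9 0.8 -0.5 0"

```text
t: 25.65
ee_pos: [0.3925, -0.0947, 0.24]
orientation: [0.014, 0.707, -0.029, 0.706]
force: [-0.3, 1.1, 1.1]
finger_gap: 0.802
```

>>> play_rows --pt "0.2 -0.9 0.7 -0.8 0" --pt "0.2 -0.6 0.4 -1 0" --pt "0.2 0 0 -1 0" --pt "0.2 0 0 -1 0" --pt "0.2 0 0 -1 0"

```text
t: 26.07
ee_pos: [0.3515, -0.0674, 0.1429]
orientation: [0.013, 0.706, -0.027, 0.708]
force: [-0.2, 0.1, -0.0]
finger_gap: 0.799
```

```bash
python3 -c "
from h import *
st()"
```

```text
ee [ 0.3515 -0.0674  0.1429] yaw -0.0567 tip [ 0.4823 -0.0753  0.1223] tip rack [-0.0798 -0.0928] F [-0.2373  0.0569 -0.0049] gap 0.799416132651263 26.0667
```

>>> play_rows --pt "0.2 0.2 0.15 -0.9 0" --pt "0.2 0 0 -0.9 0" --pt "0.2 0 0 -0.9 0" --pt "0.2 0 0 -0.8 0" --pt "0.2 0 0 -0.6 0"

```text
t: 26.48
ee_pos: [0.3478, -0.0621, 0.0568]
orientation: [0.012, 0.707, -0.026, 0.707]
force: [1.5, -0.3, 0.7]
finger_gap: 0.799
```

```bash
python3 -c "
from h import *
st()"
```

```text
ee [ 0.3478 -0.0621  0.0568] yaw -0.0539 tip [ 0.4786 -0.0695  0.0359] tip rack [-0.0837 -0.0872] F [ 1.5361 -0.3318  0.6577] gap 0.7985180504860526 26.4833
```

>>> play_rows --pt "0.3 0.45 -0.1 -0.3 0" --pt "0.3 0 0 -0.7 0" --pt "0.3 0 0 -0.6 0" --pt "0.3 0 0 -0.3 0" --pt "0.3 0 0 0 0"

```text
t: 26.9
ee_pos: [0.3547, -0.0633, 0.0167]
orientation: [0.012, 0.707, -0.025, 0.706]
force: [-1.0, 0.2, 0.3]
finger_gap: 0.699
```

```bash
python3 -c "
from h import *
st()"
```

```text
ee [ 0.3547 -0.0633  0.0167] yaw -0.0521 tip [ 0.4855 -0.0705 -0.0045] tip rack [-0.0768 -0.0879] F [-1.035   0.1892  0.2636] gap 0.6989034462028233 26.9
```

>>> play_rows --pt "0.4 0.13 0 0.15 0" --pt "0.6 0 0 0 0" --pt "1 0 0 0 0" --pt "1 0 0 0 0" --pt "1 0 0 0 0"

```text
t: 27.32
ee_pos: [0.3588, -0.0634, 0.0224]
orientation: [0.011, 0.706, -0.025, 0.707]
force: [-0.1, 0.1, -3.8]
finger_gap: 0.264
```

>>> play_rows --pt "1 0 0 0 0" --pt "1 0 0 0 0" --pt "1 0 0 0.6 0" --pt "1 0 0 0.9 0" --pt "1 0 0 0.9 0"

```text
t: 27.73
ee_pos: [0.3557, -0.063, 0.0694]
orientation: [0.012, 0.709, -0.025, 0.705]
force: [0.2, -0.2, -3.1]
finger_gap: 0.262
```

>>> play_rows --pt "1 0 -0.4 1 0" --pt "1 0 -0.7 1 0" --pt "1 0 -0.7 1 0" --pt "1 0 -0.7 1 0" --pt "1 0 -0.7 0.5 0"

```text
t: 28.15
ee_pos: [0.3537, -0.1268, 0.1643]
orientation: [0.011, 0.709, -0.023, 0.704]
force: [0.4, 0.0, -2.7]
finger_gap: 0.26
```

```bash
python3 -c "
from h import *
st()"
```

```text
ee [ 0.3537 -0.1268  0.1643] yaw -0.0474 tip [ 0.4843 -0.1334  0.1424] tip rack [-0.0755 -0.1508] F [ 0.41    0.0339 -2.6963] gap 0.2600863393065715 28.15
```

>>> play_rows --pt "1 0.5 -0.2 0.4 0" --pt "1 0.8 -0.2 0 0" --pt "1 0.8 -0.2 0 0" --pt "1 0.8 -0.15 0 0" --pt "1 0.8 -0.1 0 0"

```text
t: 28.57
ee_pos: [0.4278, -0.1473, 0.176]
orientation: [0.012, 0.708, -0.025, 0.705]
force: [0.3, 0.5, -2.4]
finger_gap: 0.262
```

>>> play_rows --pt "1 0.8 0 0 0" --pt "1 0.4 0 0 0" --pt "1 0 0 0 0"

```text
t: 28.82
ee_pos: [0.4549, -0.1479, 0.1752]
orientation: [0.012, 0.708, -0.025, 0.705]
force: [0.5, -0.1, -3.5]
finger_gap: 0.261
```

```bash
python3 -c "
from h import *
st(); snap('side','s12'); snap('top','t12')
im,m=load('s12'); cv2.imwrite('pics/s12z.png',cv2.resize(im[150:300,250:440,::-1],None,fx=4,fy=4,interpolation=cv2.INTER_CUBIC))
"
```

```text
ee [ 0.4549 -0.1479  0.1752] yaw -0.0526 tip [ 0.5856 -0.1552  0.1537] tip rack [ 0.0266 -0.1686] F [ 0.5136 -0.1371 -3.5214] gap 0.2608271665489163 28.8167
```

View pics/s12z.png

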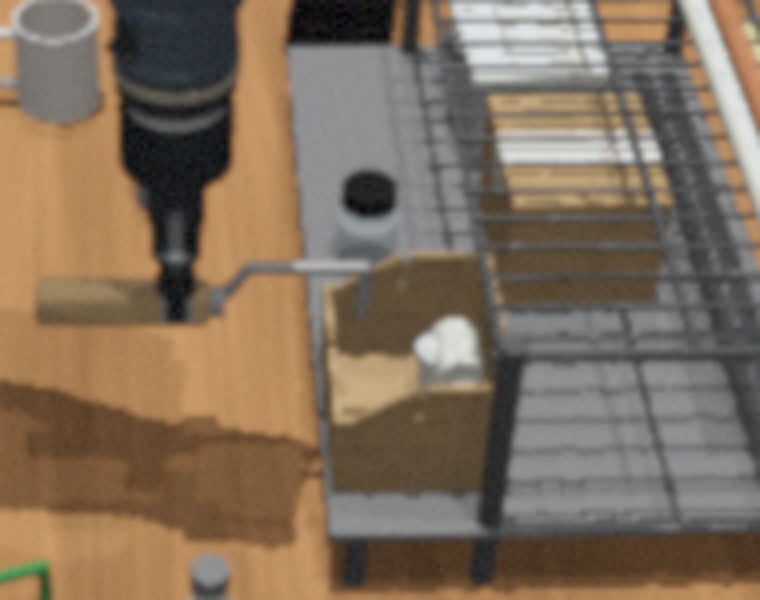

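>>> play_rows --pt "1 0 0.1 -0.4 0" --pt "1 0 0 -0.7 0" --pt "1 0 0 -0.7 0" --pt "1 0 0 -0.6 0" --pt "1 0 0 -0.3 0"

```text
t: 29.33
ee_pos: [0.4489, -0.1446, 0.1191]
orientation: [0.012, 0.709, -0.026, 0.705]
force: [-0.3, 0.3, -2.6]
finger_gap: 0.261
```

>>> play_rows --pt "1 0 0 -0.2 0" --pt "1 0 0 0 0" --pt "1 -0.2 0.01 0 0" --pt "1 -0.2 0.01 0 0" --pt "1 0 0 0 0"

```text
t: 29.75
ee_pos: [0.4381, -0.1436, 0.1142]
orientation: [0.012, 0.709, -0.026, 0.704]
force: [0.3, -1.2, -2.6]
finger_gap: 0.26
```

```bash
python3 -c "
from h import *
st()"
```

```text
ee [ 0.4381 -0.1436  0.1142] yaw -0.0533 tip [ 0.5688 -0.151   0.0924] tip rack [ 0.0095 -0.165 ] F [ 0.3264 -1.1599 -2.5674] gap 0.2599437737864163 29.75
```

>>> play_rows --pt "1 0 0 0.25 0" --pt "1 0 0 0 0"

```text
t: 29.92
ee_pos: [0.4382, -0.1437, 0.1205]
orientation: [0.012, 0.709, -0.026, 0.705]
force: [0.5, -0.7, -3.1]
finger_gap: 0.26
```

```bash
cat >> h.py <<'E'
def prof(f):
    # subpixel brightness-edge: carton right face front edge vs shelf, side view rows near bottom (y~-.25)
    im,m=load(f); g=im[255:272,315:365].astype(float).mean(2)
    return g
def shift(a,b):
    ga=cv2.cvtColor(load(a)[0],cv2.COLOR_RGB2GRAY)[250:275,320:372].astype(np.float32);gb=cv2.cvtColor(load(b)[0],cv2.COLOR_RGB2GRAY)[250:275,320:372].astype(np.float32)
    return cv2.phaseCorrelate(ga,gb)
E
python3 -c "
from h import *
st(); snap('side','s13'); snap('top','t13')
A=prof('s12').mean(0);B=prof('s13').mean(0)
print(A.round().astype(int));print(B.round().astype(int)); print(prof('s7').mean(0).round().astype(int))
im,m=load('s13'); cv2.imwrite('pics/s13z.png',cv2.resize(im[190:290,300:420,::-1],None,fx=6,fy=6,interpolation=cv2.INTER_CUBIC))
"
```

```text
ee [ 0.4382 -0.1437  0.1205] yaw -0.0535 tip [ 0.5689 -0.1511  0.0989] tip rack [ 0.0097 -0.1652] F [ 0.4627 -0.669  -3.0874] gap 0.260144098601204 29.9167
[ 99 100 100 100 102 102 103 105 106 107 106 106 109 107 100  99  97  85
  78  79  79  79  79  76  74  74  74  75  74  75  74  75  74  74  74  75
  75  75  76  74  75  75  75  74  75  73  73  74  74  72]
[100 101 102 106 115 121 125 129 130 127 126 128 126 118 101  81  72  76
  80  80  79  79  77  75  74  74  74  74  73  75  75  74  75  74  75  74
  75  75  77  75  75  75  74  74  74  74  74  74  74  72]
[109 110 110 109 111 114 116 119 123 131 137 137 130 120 107 106 118 122
 114  93  78  78  78  79  78  77  76  74  75  73  74  74  75  74  75  75
  74  73  75  75  75  76  75  75  74  75  74  73  73  72]
```

View pics/s13z.png

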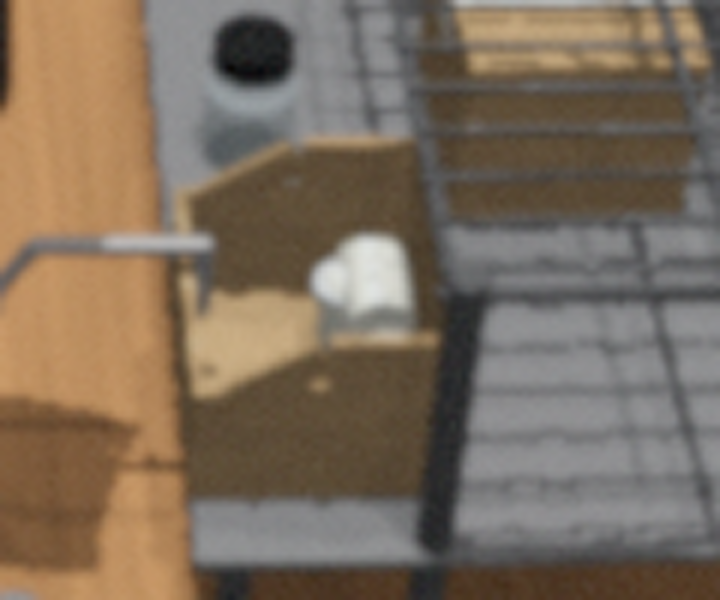

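>>> play_rows --pt "1 0.4 0 0 0" --pt "1 0 0 0.5 0" --pt "1 0 0 0.8 0" --pt "1 0 0 0.8 0" --pt "1 0 0 0.6 0"

```text
t: 30.43
ee_pos: [0.4467, -0.1431, 0.1733]
orientation: [0.013, 0.711, -0.025, 0.703]
force: [0.6, 0.3, -2.5]
finger_gap: 0.256
```

```bash
python3 -c "
from h import *
st()"
```

```text
ee [ 0.4467 -0.1431  0.1733] yaw -0.0536 tip [ 0.5773 -0.1505  0.1509] tip rack [ 0.018  -0.1642] F [ 0.6395  0.3343 -2.506 ] gap 0.25622102196448826 30.4333
```

>>> play_rows --pt "1 -0.4 0 0.4 0" --pt "1 -0.8 0 0 0" --pt "1 -0.8 0.4 0 0" --pt "1 -0.8 0.8 0 0" --pt "1 -0.8 0.8 0 0"

```text
t: 30.85
ee_pos: [0.3773, -0.1048, 0.1838]
orientation: [0.012, 0.709, -0.027, 0.705]
force: [0.6, -0.5, -2.1]
finger_gap: 0.264
```

>>> play_rows --pt "1 -0.4 0.7 0 0" --pt "1 -0.1 0.7 0 0" --pt "1 0 0.3 0 0" --pt "1 0 0 0 0"

```text
t: 31.18
ee_pos: [0.3618, -0.0677, 0.1836]
orientation: [0.012, 0.709, -0.026, 0.704]
force: [0.8, -0.2, -2.5]
finger_gap: 0.262
```

```bash
python3 -c "
from h import *
st(); snap('side','s14'); snap('top','t14')
im,m=load('s14'); cv2.imwrite('pics/s14z.png',cv2.resize(im[200:290,300:400,::-1],None,fx=6,fy=6,interpolation=cv2.INTER_CUBIC))
im,m=load('t14'); cv2.imwrite('pics/t14z.png',cv2.resize(im[130:200,320:410,::-1],None,fx=8,fy=8,interpolation=cv2.INTER_CUBIC))
"
```

```text
ee [ 0.3618 -0.0677  0.1836] yaw -0.0548 tip [ 0.4924 -0.0753  0.1617] tip rack [-0.0697 -0.0924] F [ 0.8145 -0.2397 -2.5162] gap 0.26160057056947983 31.1833
```

View pics/s14z.png

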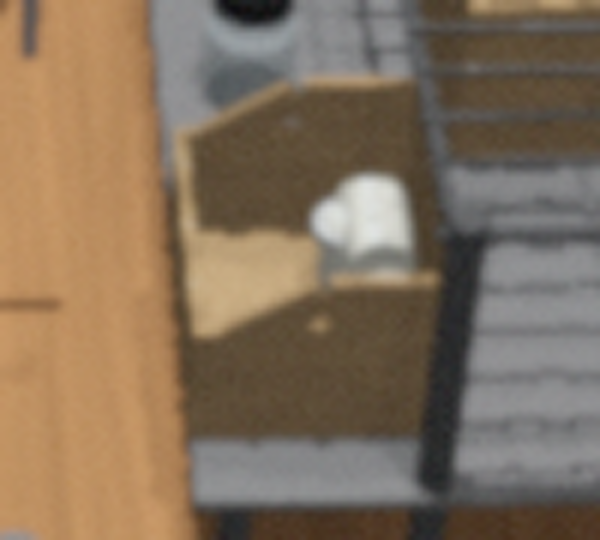

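View pics/t14z.png

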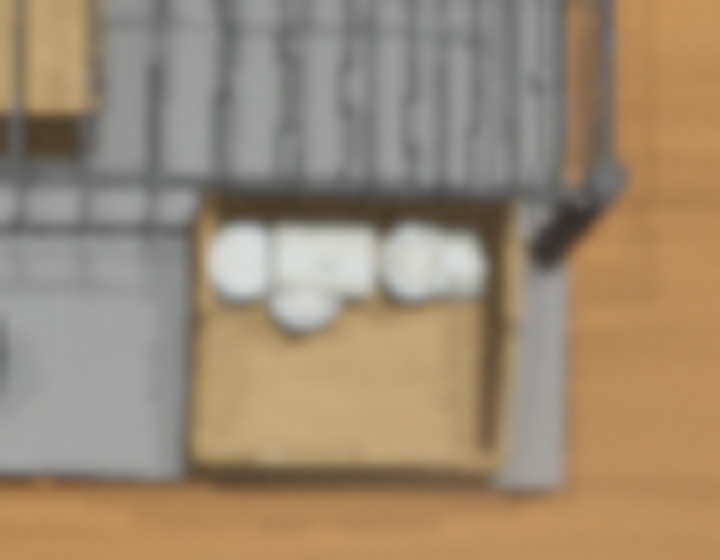

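>>> play_rows --pt "1 0 0 -0.8 0" --pt "1 0 0 -1 0" --pt "1 0 0 -1 0" --pt "1 0 0 -1 0" --pt "1 0 0 -1 0"

```text
t: 31.7
ee_pos: [0.3684, -0.0724, 0.0879]
orientation: [0.012, 0.705, -0.028, 0.708]
force: [0.2, 0.0, -2.5]
finger_gap: 0.259
```

>>> play_rows --pt "1 0 0 -0.9 0" --pt "1 0 0 -0.7 0" --pt "1 0 0 -0.6 0" --pt "1 0 0 -0.3 0" --pt "1 0 0 0 0"

```text
t: 32.12
ee_pos: [0.3687, -0.0757, 0.0317]
orientation: [0.013, 0.707, -0.029, 0.706]
force: [-0.9, -0.1, -3.4]
finger_gap: 0.261
```

>>> play_rows --pt "1 0 0 -0.3 0" --pt "1 0 0 -0.2 0" --pt "1 0 0 -0.05 0" --pt "1 0 0 0 0"

```text
t: 32.45
ee_pos: [0.3703, -0.0767, 0.0222]
orientation: [0.013, 0.706, -0.03, 0.707]
force: [-0.1, -0.0, -2.3]
finger_gap: 0.259
```

>>> play_rows --pt "1 0 0 -0.12 0" --pt "1 0 0 -0.1 0" --pt "1 0 0 0 0"

```text
t: 32.7
ee_pos: [0.3711, -0.077, 0.0227]
orientation: [0.013, 0.705, -0.03, 0.708]
force: [-0.1, -0.1, -3.5]
finger_gap: 0.261
```

>>> play_rows --pt "0.7 0 0 0 0" --pt "0.6 0 0 0 0" --pt "0.4 0 0 0 0" --pt "0.3 0 0 0 0" --pt "0.2 0 0 0 0"

```text
t: 33.12
ee_pos: [0.3738, -0.0776, 0.0242]
orientation: [0.013, 0.703, -0.03, 0.711]
force: [-0.2, -0.4, -0.2]
finger_gap: 0.797
```

>>> play_rows --pt "0.2 0 0 0 0" --pt "0.2 0 0 0.4 0" --pt "0.2 0 0 0.8 0" --pt "0.2 0 0 1 0" --pt "0.2 0 0 1 0"

```text
t: 33.53
ee_pos: [0.3704, -0.077, 0.0878]
orientation: [0.013, 0.706, -0.03, 0.707]
force: [1.2, 0.8, -0.1]
finger_gap: 0.803
```

>>> play_rows --pt "0 0 0 1 0" --pt "0 0 0 1 0" --pt "0 0.5 0 1 0" --pt "0 0.5 -0.5 1 0" --pt "0 0.8 -0.8 1 0"

```text
t: 33.95
ee_pos: [0.4024, -0.1013, 0.1953]
orientation: [0.013, 0.707, -0.029, 0.706]
force: [1.3, -0.1, 0.2]
finger_gap: 1.003
```

>>> play_rows --pt "0 0.9 -0.9 0.8 0" --pt "0 0.9 -0.9 0.5 0" --pt "0 0.9 -0.9 0 0" --pt "0 0.5 -0.5 0 0" --pt "0 0 0 0 0"

```text
t: 34.37
ee_pos: [0.4723, -0.1705, 0.2311]
orientation: [0.011, 0.703, -0.03, 0.71]
force: [-0.4, 0.2, -0.5]
finger_gap: 1.002
```

```bash
python3 -c "
from h import *
st(); snap('wrist','w15')
im,m=load('w15'); cv2.imwrite('pics/w15z.png',cv2.resize(im[150:300,220:420,::-1],None,fx=4,fy=4,interpolation=cv2.INTER_CUBIC))
"
```

```text
ee [ 0.4723 -0.1705  0.2311] yaw -0.0579 tip [ 0.6033 -0.1786  0.2114] tip rack [ 0.0451 -0.1913] F [-0.4358  0.1737 -0.455 ] gap 1.0018080169998278 34.3667
```

View pics/w15z.png

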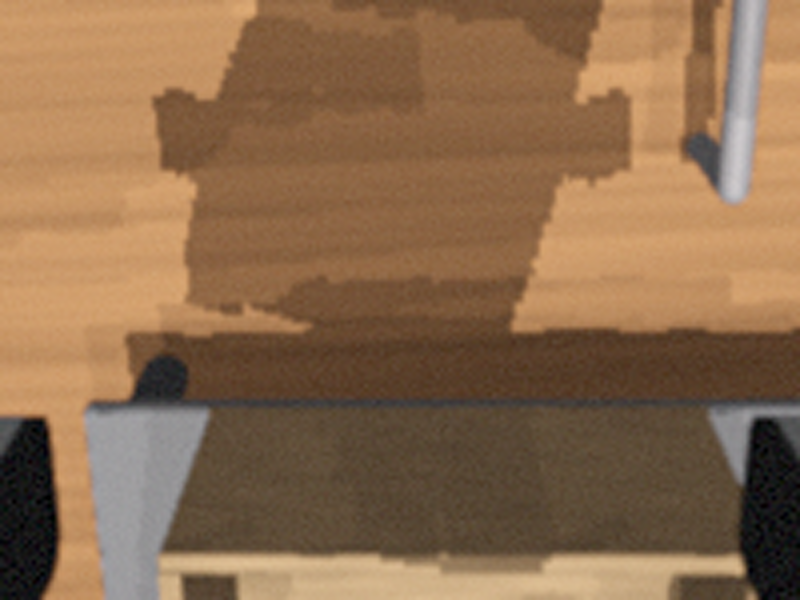

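```bash
python3 -c "
from h import *
np.set_printoptions(precision=4,suppress=True)
_,m=load('w15')
z=lambda L:[(220+u/4-.375,150+v/4-.375) for u,v in L]
def show(n,P,o=0):
  d=P[1]-P[0];print(n,[rk(p) for p in P],'dev',np.arctan2(d[1],d[0])+.0392+o)
show('shelf',onz(m,z([(90,408),(800,404)]),.06),-np.pi/2)
show('lip',onz(m,z([(162,551),(742,554)]),.13),-np.pi/2)
snap('side','s15');snap('top','t15')
"
```

```text
shelf [array([-0.0026, -0.2828]), array([-0.0029, -0.082 ])] dev 0.0015257740894094596
lip [array([-0.0041, -0.2469]), array([-0.0031, -0.1154])] dev -0.007052510621764485
```

View pics/s15.png

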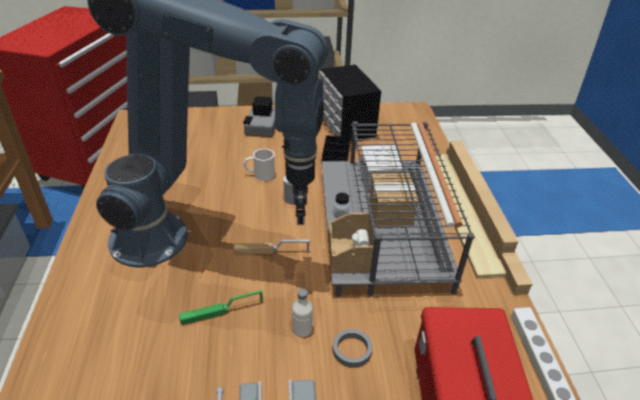

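View pics/t15.png

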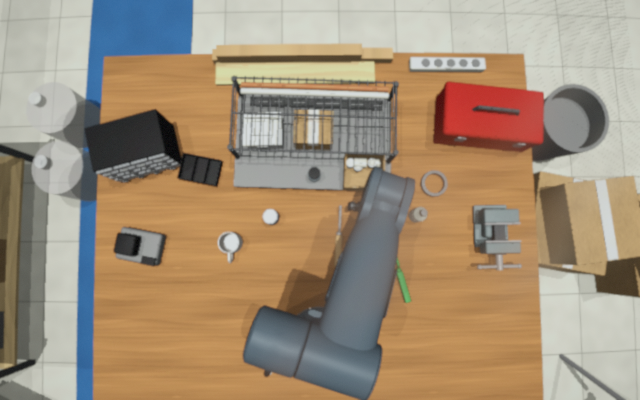

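```bash
python3 -c "
from h import *
print(arm.finish_job()); st()"
```

```text
the job is handed in; nothing more can be done
None
the job is handed in; nothing more can be done
```

The carton's front now sits flush with the lower shelf's front edge and square to it. The job was handed in at about 34.5 s of the 72 s allowed.

- **Tin:** I lifted it from in front of the carton and stood it upright on the bench, at about (0.46, 0.17). It is still standing in the last pictures.
- **Carton:** I moved it with the hook alone, dropping the point inside its front wall and drawing it forward. The side and top views had suggested it was nearly flush after the first pull. A closer wrist view disagreed and showed it about 4–5 mm short and 0.6–0.8° skewed. So I picked the hook up again and made a second short pull, slightly left of centre.
- **Last wrist check:** The carton's lip is 0 to 1.5 mm from the shelf edge and about 0.4–0.5° off square, which is close to the camera accuracy of about 2 mm.
- **Hook:** It lies on the bench on its handle and point, to the right of the tin.
- **Everything else:** The jar, closed carton, tote, mug, glue and tape looked in place in the last top and side views. I checked them by eye only. Measured wrist forces stayed below about 5 N. The gripper was open and clear of everything when I handed the job in.

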